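# Unstack cooled furnace ware onto its rests

## Robot

A 6-joint arm with a two-finger parallel gripper is mounted at the origin on the work surface. World frame = base frame: x ahead of the robot, y to its left, z up, the work surface at z = 0. Lengths are in mm, angles in rad, forces in N, time in s.
With the tool pointing down it reaches from about 325 to 900 mm from the base axis. Payload 6.1 kg.
Tool frame: the origin (TCP) lies at the very end of the fingers, on their centre line; the grasp point (between the pads) lies 19 mm behind it (env.grasp_offset is the z of the grasp point in the tool frame, in mm); z points along the fingers, y is the direction in which the jaws open and shut (so a half turn about z gives the same grasp; the last joint's range is limited). The gripper opens to 87 mm and grips with 3 to 60 N. Pads are 19 mm wide; open, the fingers measure 117 mm over their backs; the gripper's body (75 mm by 190 mm) begins 51 mm behind the grasp point.
Start: joints at [1.071, 0.22, 1.526, -0, 1.395, -0.126], TCP at [228.22, 581.834, 222.538] pointing down, gripper open.
Joint ranges: [-2.98, 2.98], [-0.91, 2.08], [0.09, 2.57], [-1.24, 4.39], [0.2, 2.65], [-2.68, 2.68]. Speed limits (rad/s): [2.57, 2.57, 3.01, 3.14, 3.14, 3.14].

## Interface

Orientations are given as a unit quaternion [x, y, z, w].
In Python, from cell import env gives the robot as it stands.
- The arm moves only by the shell command python3 -m inch 'ROWS' [FORCE]. ROWS is JSON, a list of rows, each a list of 7 numbers: the shift along the world's x, y, z normalised to -1 to 1, where 1 is 1000 mm, then the turn, a rotation vector about the world's x, y, z normalised to -1 to 1, where 1 is pi rad, then the opening, from 0 (shut) to 1 (fully open). A call has 1 to 20 rows; each row shifts and turns the pose as measured when the row begins; what a row does not reach is not made up. A row lasts 1/10 s, in which the tool goes at most 50 mm and 8.59 degrees, less where a joint would pass 70% of its speed; a pose out of reach is approached as far as the arm can. A call with a number of a shift or a turn outside -1 to 1 is refused whole. A call with a gripper value outside its range is refused whole. The fingers move at their own pace and stop on an object; FORCE is the grip in N (left out, the last holds). Time passes only in rows, so rows that do not move let the fingers close. It gives the time, the measured TCP pose, the force and the opening at its end, in the units of the state.
- env.sense(): the state, without advancing time (a new reading comes with each control period).
- env.get_image(name): name is "side" or "top" or "wrist"; returns (picture, depth): 480x640x3 uint8, blue, green, red; 480x640 float32, mm along the optical axis (not along the pixel's ray), 0 where there is no reading.
- env.calibration(name): a dict with "intrinsics" (3x3 intrinsics, pixels), "rvec" (rotation vector, rad) and "tvec" (3), from world to camera coordinates, as OpenCV has them; the wrist camera has in their place "mount" (4x4, takes a point from camera to tool coordinates, whose origin is the TCP and whose axes are the flange's). Camera axes: x right, y down, z forward; pixel columns grow to the right and rows downward; lengths in mm; the calibration is good to about 2 mm. A picture is of the moment at which its call begins: read the wrist's pose just before it. calibration takes no time and is no camera call.
- env.sign_off(): hands the job in, once; it reports no verdict.
The state is a dict: "t": time; "joint_positions": joint angles; "dq": joint speeds; "effort": joint torques, N m; "position": TCP position; "orientation": TCP orientation; "ft_force": force on the tool from outside, world axes, zero at the start; "moment": the same for the moment, N m; "gripper_width": opening from 0.0 (shut) to 1.0 (fully open).
Only numpy, scipy, OpenCV 4.12 (cv2) and the standard library are available. Lean on these libraries where they do the work, as an engineer would, in place of code of your own. Each camera call takes 0.05 s, during which the arm holds its last target.

## Task

The stack of furnace ware on the terracotta slab has cooled: take it apart from the top down, one piece at a time, and set each piece down in the middle of its own rest - the knobbed lid on the small round steel plate lying on the bench, the crucible on the cork ring, the shallow dish on the white centre of the square wire gauze, and last the square tile on the firebrick. Set every piece down gently and upright, without dropping or tipping it, and do not knock the small amber bottle standing among them.

Things in the scene. Friction and masses are not known exactly. Their poses are not given: they have to be found in the camera images.
- lid: White ceramic crucible lid, top of the stack: disc 39 mm across (z = 4 to 9 mm) with an upright knob 16 mm in diameter on its middle (z = 9 to 25 mm; grip it there) and a boss 28 mm across under it (z = 0 to 4 mm) that sits loosely in the crucible's mouth; set down, it stands on the boss. About 35 g. Origin: centre of the boss's underside; z up.
- crucible: White ceramic crucible, second in the stack: round, open-topped, 42 mm tall, 46 mm in diameter with straight sides from 18 mm up to the rim, tapering below to a flat foot 30 mm across; wall 6 mm; about 80 g. It stands inside the dish, with the lid on its rim. Origin: centre of its underside; z up.
- dish: Shallow round buff fireclay dish, third in the stack: 18 mm tall, 58 mm in outer diameter with straight sides from 6 mm up, foot 48 mm across, wall 5 mm, inner floor 5 mm above its underside (the crucible stands there); about 90 g. It stands on the tile. Origin: centre of its underside; z up.
- tile: Square grey ceramic setter tile, bottom of the stack: 68 x 68 x 14 mm, about 140 g, lying flat on the slab. Origin: centre of its underside; x and y run square to its sides; z up.
- slab: Round terracotta-coloured slab on the bench that carries the stack at the start: 112 mm in diameter, 10 mm thick, fixed. Origin: centre of its underside; z up.
- steel_plate: Rest of the lid: flat round bare steel plate lying on the bench (not the larger pan of the balance), 84 mm in diameter, 6 mm thick, fixed. Origin: centre of its underside; its flat top is at z = 6 mm.
- cork_ring: Rest of the crucible: flat brown cork disc, 100 mm in diameter and 12 mm thick, with a 16 mm hole in its middle, fixed. Origin: centre of its underside; its flat top is at z = 12 mm. The crucible's foot stands over the hole.
- gauze: Rest of the dish: dark square wire gauze lying on the bench, 114 x 114 mm, with a raised white disc of 72 mm diameter in its middle, fixed. Origin: centre of its underside; the top of the white disc is at z = 6 mm.
- brick: Rest of the tile: square cream firebrick, 114 x 114 mm and 32 mm thick, fixed. Origin: centre of its underside; its flat top is at z = 32 mm. The tile may lie on it at any turn.
- amber_bottle: Bystander: small amber glass bottle with a white cap standing loose between the rests, 34 mm in diameter, 52 mm tall, to be left standing where it is. Origin: centre of its underside; z up.

How it is judged:
By the outcome, as a careful person would: the job done as asked, in the order asked, and still so for the second after the job is handed in, with the robot touching nothing.
It also fails if it takes over 128 s, if anything falls off the work surface, if the arm or the gripper's body presses on something with over 40 N, if the wrist force passes 120 N, or if a joint passes its speed limit or range.

## Working session

There is one attempt and no reset: what is moved stays moved. The work goes in short steps, Python scripts to look and compute and a shell command to move; the robot and the scene stay as the last step left them, time stands still between calls to the robot, and variables do not carry over. Pictures are saved under pics/ and viewed, and the job is handed in when it is done.

```bash
ls; mkdir -p pics; python3 - <<'E'
from cell import env
import cv2
print(env.sense())
for n in("side","top"):
    im,d=env.get_image(n); cv2.imwrite(f"pics/{n}0.png",im)
    import numpy as np; np.save(f"pics/{n}0.npy",d)
    print(n,env.calibration(n))
print(env.calibration("wrist"),env.grasp_offset)
E
```

```text
pics
{'t': 0.0, 'joint_positions': array([ 1.07087411e+00,  2.21275087e-01,  1.52759551e+00, -2.36261194e-05,
        1.39470938e+00, -1.26095472e-01]), 'dq': array([ 3.38979744e-04, -1.66068785e-03, -1.98347084e-03,  9.56137452e-04,
       -5.79745286e-04, -6.85117785e-05]), 'effort': array([-1.00666362e-03, -4.94587076e+01, -3.87386763e+01,  6.98418450e-02,
        5.68125746e-02, -1.23834679e-04]), 'position': array([227.94553378, 581.28157805, 221.4151948 ]), 'orientation': array([ 1.85824783e-01,  9.82582395e-01, -9.48958869e-04, -2.94906734e-04]), 'ft_force': array([-0.5475131 ,  0.07536915, -0.58596959]), 'moment': array([ 0.04538761, -0.04873413, -0.06787355]), 'gripper_width': 0.999678948662235}
side {'intrinsics': array([[464.89687568,   0.        , 322.10603577],
       [  0.        , 464.89687568, 244.34384497],
       [  0.        ,   0.        ,   1.        ]]), 'rvec': array([ 0.17010552, -2.81858536,  1.25545948]), 'tvec': array([541.71989299,  87.7058748 , 737.42621993])}
top {'intrinsics': array([[496.09580264,   0.        , 315.50879189],
       [  0.        , 496.09580264, 236.56028356],
       [  0.        ,   0.        ,   1.        ]]), 'rvec': array([ 2.0881337 , -2.13115386,  0.16730559]), 'tvec': array([ 29.62143913, 546.08932673, 736.66416388])}
{'intrinsics': array([[396.23048931,   0.        , 325.03380508],
       [  0.        , 396.23048931, 238.82866717],
       [  0.        ,   0.        ,   1.        ]]), 'mount': array([[ 1.23555863e-04, -9.59174285e-01, -2.82815621e-01,
         7.68539147e+01],
       [ 9.99999735e-01, -8.42863831e-05,  7.22736464e-04,
        -3.53941874e-01],
       [-7.17067737e-04, -2.82815635e-01,  9.59174021e-01,
        -1.61472483e+02],
       [ 0.00000000e+00,  0.00000000e+00,  0.00000000e+00,
         1.00000000e+00]])} -18.700000000000003
```

View pics/top0.png

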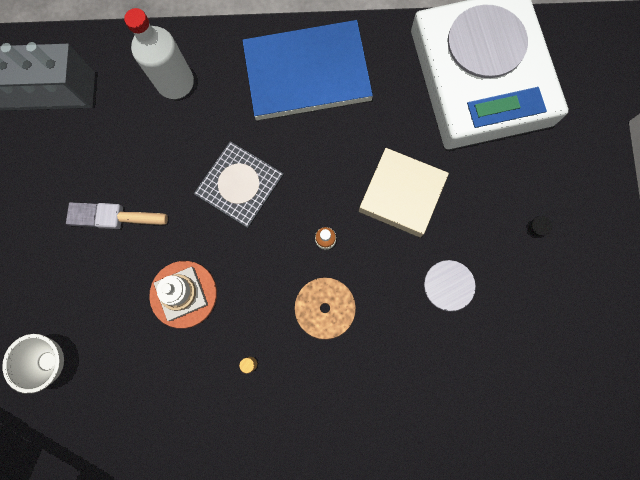

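View pics/side0.png

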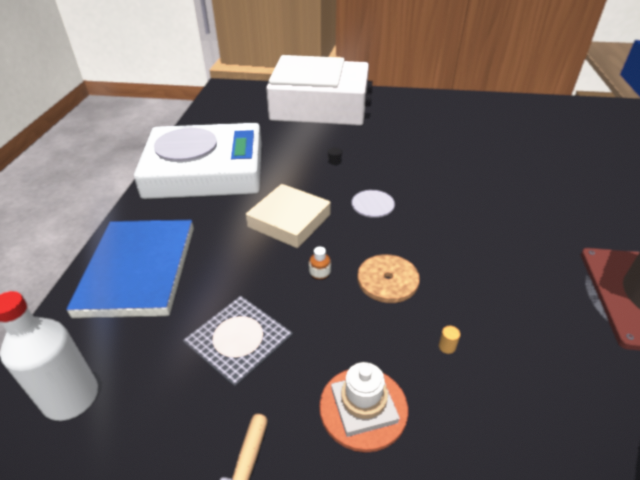

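The top view shows the stack at (178,292), gauze centre (238,184), bottle (325,237), brick (404,191), cork (325,308) and the steel plate (450,286). The balance is at top right. Also visible are a yellow cap at (247,366) and a mug at (33,363).

```bash
cat > h.py <<'E'
import numpy as np,cv2
from cell import env
from scipy.spatial.transform import Rotation as R
def cam(n,s=None):
    c=env.calibration(n);K=c["intrinsics"]
    if n=="wrist":
        s=s or env.sense(); T=np.eye(4);T[:3,:3]=R.from_quat(s["orientation"]).as_matrix();T[:3,3]=s["position"]
        M=T@c["mount"]; return K,M[:3,:3],M[:3,3]
    Rm=cv2.Rodrigues(c["rvec"])[0]; return K,Rm.T,-Rm.T@c["tvec"]
def rays(n,uv,s=None):
    K,Rw,o=cam(n,s);uv=np.atleast_2d(np.asarray(uv,float))
    d=np.c_[(uv[:,0]-K[0,2])/K[0,0],(uv[:,1]-K[1,2])/K[1,1],np.ones(len(uv))]@Rw.T
    return o,d
def at_z(n,uv,z,s=None):
    o,d=rays(n,uv,s);return o+d*((z-o[2])/d[:,2])[:,None]
def cloud(n,dep,s=None):
    v,u=np.mgrid[:480,:640];o,d=rays(n,np.c_[u.ravel(),v.ravel()],s)
    P=(o+d*dep.reshape(-1,1)).reshape(480,640,3);P[dep==0]=np.nan;return P
def circ(P):
    A=np.c_[2*P[:,:2],np.ones(len(P))];b=(P[:,:2]**2).sum(1);x=np.linalg.lstsq(A,b,rcond=None)[0]
    return x[:2],np.sqrt(x[2]+x[0]**2+x[1]**2)
def blob(mask,seed=None):
    n,l,st,c=cv2.connectedComponentsWithStats(mask.astype(np.uint8))
    k=l[seed[1],seed[0]] if seed is not None and l[seed[1],seed[0]] else 1+st[1:,4].argmax()
    m=(l==k).astype(np.uint8); cn=max(cv2.findContours(m,0,cv2.CHAIN_APPROX_NONE)[0],key=cv2.contourArea)
    return m,cn[:,0,:]
E
python3 - <<'E'
from h import *
np.set_printoptions(precision=1,suppress=True)
im=cv2.imread("pics/top0.png");d=np.load("pics/top0.npy");P=cloud("top",d)
print("cam",cam("top")[2],cam("side")[2])
for nm,u,v,z in [("plate",450,286,6),("cork",340,320,12),("gauze",238,184,6),("brick",404,191,32),("bottle",325,235,52),("slab",160,315,10),("stack",178,292,100),("knob",170,289,95),("cap",247,366,0),("base?",100,420,0)]:
    print(nm,P[v,u],at_z("top",(u,v),z)[0])
b,g,r=[im[...,i].astype(int) for i in range(3)]
br=(im.max(2)>90)
for nm,s,z in [("plate",(450,286),6),("cork",(340,320),12),("slab",(160,315),10)]:
    m,c=blob(br,s); print(nm,m.sum(),circ(at_z("top",c,z)))
m,c=blob((b>200-40)&(r>180),(238,184));print("gauze",m.sum(),circ(at_z("top",c,6)))
m,c=blob((r>215)&(g>215),(404,191));rc=cv2.minAreaRect(at_z("top",c,32)[:,:2].astype(np.float32));print("brick",m.sum(),rc)
E
```

```text
cam [399.4  -3.  826. ] [477.2 551.5 559.5]
plate [ 467.7 -199.2    5.7] [ 467.7 -199.2    6. ]
cork [416.  -17.6  10.8] [415.9 -17.6  12. ]
gauze [650.5 151.8   6.8] [650.7 152.    6. ]
brick [ 624.5 -128.9   28.1] [ 623.4 -128.3   32. ]
bottle [548.8   3.4  51.6] [548.7   3.3  52. ]
slab [429.3 276.6  12.2] [429.4 277.3  10. ]
stack [461.  228.3  76.3] [459.1 221.  100. ]
knob [464.4 235.5  92.5] [464.2 234.7  95. ]
cap [347.7 128.8  36.2] [345.3 134.8   0. ]
base? [265.1 370.4   1.6] [264.9 371.1  -0. ]
plate 2057 (array([ 469.6, -198.3]), np.float64(41.01830927996116))
cork 2891 (array([436.4,   6.9]), np.float64(48.99599752191572))
slab 3484 (array([463.6, 241.6]), np.float64(55.03141554258563))
gauze 1383 (array([650.6, 153.4]), np.float64(38.09827862680986))
brick 4460 ((625.6251831054688, -128.25442504882812), (112.22569274902344, 111.75961303710938), 65.23590087890625)
```

```bash
python3 -m inch '[[0.026,-0.038,0,0,0,0,1],[0.026,-0.038,0,0,0,0,1],[0.026,-0.038,0,0,0,0,1],[0.026,-0.038,0,0,0,0,1],[0.026,-0.038,0,0,0,0,1],[0.026,-0.038,0,0,0,0,1],[0.026,-0.038,0,0,0,0,1],[0.026,-0.038,0,0,0,0,1],[0.026,-0.038,0,0,0,0,1],[0,0,0,0,0,0,1],[0,0,0,0,0,0,1]]'
cat > shot.py <<'E'
import sys
from h import *
s=env.sense();im,d=env.get_image("wrist");n=sys.argv[1]
cv2.imwrite(f"pics/{n}.png",im);np.save(f"pics/{n}.npy",d)
import pickle;pickle.dump(s,open(f"pics/{n}.pkl","wb"));print(s["position"],s["orientation"],s["ft_force"])
E
python3 shot.py w1
```

```text
t: 1.2
position: [464.3, 223.5, 216.0]
orientation: [0.184, 0.983, -0.004, -0.003]
ft_force: [-1.2, 0.6, 0.3]
gripper_width: 1.0
[464.31845871 223.49466523 215.96471115] [ 0.18437159  0.98284677 -0.00352948 -0.00262309] [-1.19295951  0.56697116  0.25287173]
```

View pics/w1.png

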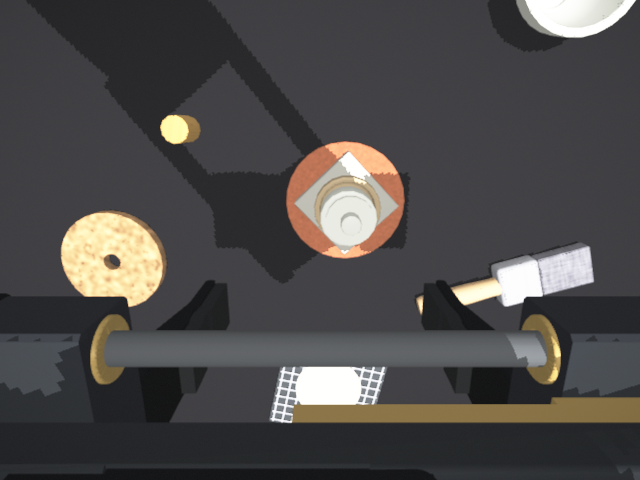

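The wrist view shows the slab at about (346,200), the lid disc at about (349,212), the knob at (351,222), and tile corners at (347,153), (398,205) and (295,203).

```bash
python3 - <<'E'
from h import *
import pickle
np.set_printoptions(precision=1,suppress=True)
im=cv2.imread("pics/w1.png");d=np.load("pics/w1.npy");s=pickle.load(open("pics/w1.pkl","rb"));P=cloud("wrist",d,s)
for u,v in[(351,222),(335,205),(370,220),(310,200),(347,170),(300,180),(180,240),(315,385),(180,130)]: print(u,v,P[v,u])
b,g,r=[im[...,i].astype(int) for i in range(3)]
Z=P[...,2]
W=(np.hypot(P[...,0]-463,P[...,1]-240)<70)
for nm,lo,hi in[("knob",88,100),("lid",72,80),("dishrim",38,46),("tile",19,29),("lid+",66,100)]:
    m=W&(Z>lo)&(Z<hi);Q=P[m]
    if len(Q)>8:
        h=cv2.convexHull(Q[:,:2].astype(np.float32))[:,0]
        print(nm,m.sum(),np.median(Q,0),"hull",circ(h),cv2.minEnclosingCircle(h),cv2.minAreaRect(h))
m=W&(r-b>40)&(Z<16);h=cv2.convexHull(P[m][:,:2].astype(np.float32))[:,0];print("slab",circ(h),np.median(P[m],0))
cv2.imwrite("pics/w1c.png",cv2.resize(im[130:270,270:430],None,fx=4,fy=4,interpolation=cv2.INTER_NEAREST))
E
```

```text
351 222 [465.5 242.6  90.3]
335 205 [452.  235.2  75.5]
370 220 [473.4 256.5  74.4]
310 200 [449.6 212.9  23.4]
347 170 [436.6 253.5  22.7]
300 180 [431.1 209.6   9.2]
180 240 [444.4  73.2  -2.5]
315 385 [644.7 139.7   5.9]
180 130 [353.3 134.   32.8]
knob 337 [467.3 242.1  91. ] hull (array([467.7, 242. ]), np.float64(7.653028402216825)) ((467.6827392578125, 241.97943115234375), 7.893444061279297) ((467.47406005859375, 241.93515014648438), (15.046765327453613, 14.615084648132324), 69.49859619140625)
lid 1480 [465.2 242.8  75.2] hull (array([467.8, 242.1]), np.float64(19.409869526462334)) ((466.6750183105469, 242.5023651123047), 20.700761795043945) ((467.6549072265625, 241.89990234375), (38.91133499145508, 38.48673629760742), 80.77426147460938)
dishrim 672 [450.5 248.1  41. ] hull (array([466. , 242.1]), np.float64(28.625874818392415)) ((465.9515380859375, 242.12425231933594), 28.852188110351562) ((459.5083312988281, 243.45156860351562), (57.24121856689453, 44.26852035522461), 77.40674591064453)
tile 2068 [447.7 250.8  23.2] hull (array([464.8, 243.8]), np.float64(42.91669690061574)) ((464.9783020019531, 242.3602294921875), 47.017127990722656) ((465.3585510253906, 242.30703735351562), (68.16669464111328, 68.21572875976562), 22.347558975219727)
lid+ 2480 [464.1 241.9  75. ] hull (array([467. , 241.3]), np.float64(22.64291258912592)) ((466.8987731933594, 241.42735290527344), 22.883115768432617) ((466.9543762207031, 241.42318725585938), (45.07635498046875, 44.86626434326172), 23.828746795654297)
slab (array([467.1, 240.4]), np.float64(57.09828284065993)) [455.2 240.8   9.1]
```

View pics/w1c.png

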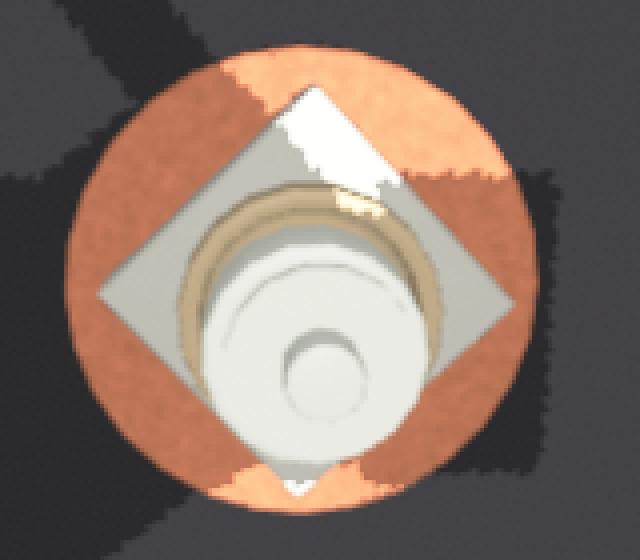

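```bash
python3 -m inch '[[0.0035,0.0185,-0.03,0.003,0,0,1],[0,0,-0.03,0,0,0,1],[0,0,-0.03,0,0,0,1],[0,0,0,0,0,0,1],[0,0,0,0,0,0,1],[0,0,0,0,0,0,1]]'; python3 shot.py w2
```

```text
t: 1.85
position: [464.6, 250.1, 126.1]
orientation: [0.179, 0.984, 0.002, -0.002]
ft_force: [0.5, 0.3, -0.0]
gripper_width: 1.001
[464.57520907 250.12189204 126.06380486] [ 0.1790129   0.98384091  0.00239932 -0.00238549] [ 0.47675425  0.32877213 -0.00204458]
```

View pics/w2.png

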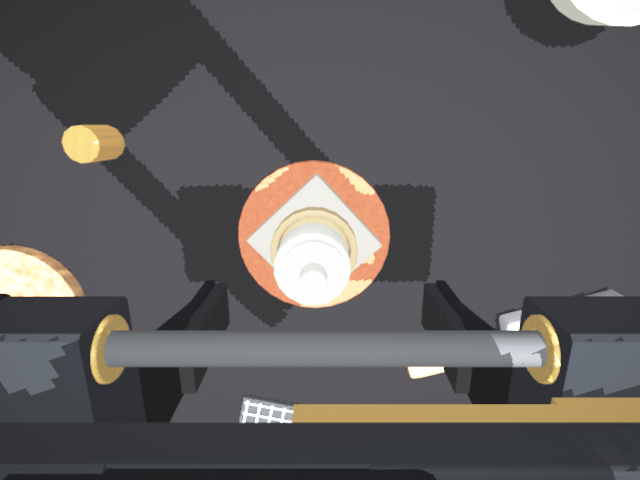

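```bash
cat > feat.py <<'E'
import sys,pickle
from h import *
np.set_printoptions(precision=1,suppress=True)
# feat.py shot x y rad zlo zhi
a=sys.argv;n=a[1];x,y,rad,lo,hi=map(float,a[2:7])
d=np.load(f"pics/{n}.npy");s=pickle.load(open(f"pics/{n}.pkl","rb"));P=cloud("wrist",d,s)
m=(np.hypot(P[...,0]-x,P[...,1]-y)<rad)&(P[...,2]>lo)&(P[...,2]<hi);Q=P[m]
h=cv2.convexHull(Q[:,:2].astype(np.float32))[:,0];c,r=circ(h)
print("n",len(Q),"circ",c,round(r,1),"rect",cv2.minAreaRect(h),"zmed",np.median(Q[:,2]))
p=s["position"];ax=R.from_quat(s["orientation"]).as_matrix()
print("tcp",p,"xy shift to circ",c-p[:2],"tool axis",ax[:,2]*100,"jawdir deg",np.degrees(np.arctan2(ax[1,1],ax[0,1])))
E
python3 feat.py w2 467 242 40 87 100; python3 feat.py w2 467 242 25 72 80; python3 -c "
from cell import env
for i in range(3): env.get_image('wrist'); print(env.sense()['position'],env.sense()['ft_force'])"
```

```text
n 651 circ [467.7 242. ] 7.7 rect ((467.6232604980469, 241.94921875), (15.135398864746094, 15.344356536865234), 69.15347290039062) zmed 91.02478224796684
tcp [464.6 250.1 126.1] xy shift to circ [ 3.1 -8.2] tool axis [  -0.4    0.6 -100. ] jawdir deg 69.37472646829555
n 2618 circ [467.9 241.9] 19.4 rect ((467.9080505371094, 241.93212890625), (38.100914001464844, 39.34013748168945), 50.49745178222656) zmed 75.22710021989185
tcp [464.6 250.1 126.1] xy shift to circ [ 3.3 -8.2] tool axis [  -0.4    0.6 -100. ] jawdir deg 69.37472646829555
[465.56293056 250.12118663 126.90690564] [-0.04232242 -0.24092449 -0.07205703]
[465.67631893 249.89828297 126.83404254] [ 0.51941584 -0.18153173  0.27957395]
[465.69758847 249.70058587 126.67725435] [ 0.10074934 -0.54993937  0.48796703]
```

```bash
python3 -m inch '[[0.002,-0.008,-0.02,-0.002,-0.001,0,1],[0,0,0,0,0,0,1],[0,0,0,0,0,0,1],[0,0,0,0,0,0,1]]'
```

```text
t: 2.45
position: [470.2, 242.4, 110.6]
orientation: [0.18, 0.984, 0.002, 0.003]
ft_force: [0.4, 0.3, -0.7]
gripper_width: 1.003
```

```bash
python3 -m inch '[[-0.0025,0,-0.02,0,0,0,1],[0,0,0,0,0,0,1],[0,0,0,0,0,0,1],[0,0,0,0,0,0,1]]'; python3 shot.py w3;python3 feat.py w3 467 242 40 87 100
```

```text
t: 2.85
position: [470.3, 243.7, 94.7]
orientation: [0.18, 0.984, 0.003, 0.006]
ft_force: [0.8, -0.8, 0.3]
gripper_width: 0.995
[470.34017212 243.68067225  94.67722916] [0.18015488 0.98361535 0.00341647 0.00577829] [ 0.76162371 -0.81414892  0.27312622]
n 906 circ [467.6 241.9] 7.8 rect ((467.642578125, 241.8230438232422), (15.270108222961426, 15.3259916305542), 71.60405731201172) zmed 90.98061357327087
tcp [470.3 243.7  94.7] xy shift to circ [-2.7 -1.8] tool axis [   1.3    0.5 -100. ] jawdir deg 69.24452056189698
```

```bash
cat > want.py <<'E'
import sys
from h import *
# want.py X Y Z [jawdeg]
np.set_printoptions(precision=4,suppress=True)
X=np.array(list(map(float,sys.argv[1:4])));s=env.sense();M=R.from_quat(s["orientation"]).as_matrix()
if len(sys.argv)>4: j=float(sys.argv[4])
else: j=np.degrees(np.arctan2(M[1,1],M[0,1]))
cur=np.degrees(np.arctan2(M[1,1],M[0,1])); j=cur+(j-cur+90)%180-90
y=np.array([np.cos(np.radians(j)),np.sin(np.radians(j)),0]);z=np.array([0,0,-1.]);x=np.cross(y,z)
w=(R.from_matrix(np.c_[x,y,z])*R.from_matrix(M).inv()).as_rotvec()/np.pi
print("shift",(X-s["position"])/1000,"turn",w,"pos",s["position"].round(1),"f",s["ft_force"].round(1),"j6",s["joint_positions"][5].round(2),"w",round(s["gripper_width"],3),"t",round(s["t"],2))
E
python3 -m inch '[[-0.0025,-0.002,0,-0.0015,0.004,0,1],[0,0,0,0,0,0,1],[0,0,0,0,0,0,1]]';python3 want.py 467.6 241.9 78.5
```

```text
t: 3.2
position: [469.1, 242.0, 96.7]
orientation: [0.18, 0.984, 0.0, 0.001]
ft_force: [-0.3, 0.0, -0.3]
gripper_width: 1.005
shift [-0.0015 -0.0001 -0.0182] turn [-0.0002  0.0007  0.    ] pos [469.1 242.   96.7] f [-0.3  0.  -0.3] j6 -0.88 w 1.005 t 3.2
```

```bash
python3 -m inch '[[-0.0015,0,-0.009,0,0.001,0,1],[0,0,-0.008,0,0,0,1],[0,0,0,0,0,0,1],[0,0,0,0,0,0,1]]' 10;python3 want.py 467.6 241.9 78.5
```

```text
t: 3.6
position: [467.0, 241.8, 77.7]
orientation: [0.18, 0.984, -0.0, -0.001]
ft_force: [0.4, -0.5, -0.6]
gripper_width: 1.002
shift [0.0006 0.0001 0.0008] turn [-0.0001 -0.0007  0.    ] pos [467.  241.8  77.7] f [ 0.4 -0.5 -0.6] j6 -0.88 w 1.002 t 3.6
```

```bash
python3 -m inch '[[0.0005,0,0.001,0,-0.0005,0,1],[0,0,0,0,0,0,0.3],[0,0,0,0,0,0,0],[0,0,0,0,0,0,0],[0,0,0,0,0,0,0],[0,0,0,0,0,0,0],[0,0,0,0,0,0,0],[0,0,0,0,0,0,0]]' 10;python3 want.py 467.6 241.9 78.5
```

```text
t: 4.4
position: [468.0, 242.0, 79.3]
orientation: [0.18, 0.984, 0.0, 0.0]
ft_force: [0.1, -0.4, 0.8]
gripper_width: 0.447
shift [-0.0004 -0.0001 -0.0008] turn [-0.0002  0.0001  0.    ] pos [468.  242.   79.3] f [ 0.1 -0.4  0.8] j6 -0.88 w 0.447 t 4.4
```

Fingers are slow (about 0.85 s so far); continue closing.

```bash
python3 -m inch '[[0,0,0,0,0,0,0],[0,0,0,0,0,0,0],[0,0,0,0,0,0,0],[0,0,0,0,0,0,0],[0,0,0,0,0,0,0],[0,0,0,0,0,0,0]]' 10;python3 want.py 467.6 241.9 78.5
```

```text
t: 5.0
position: [467.9, 242.0, 79.3]
orientation: [0.18, 0.984, 0.0, 0.0]
ft_force: [-0.3, -0.1, 0.4]
gripper_width: 0.18
shift [-0.0003 -0.0001 -0.0008] turn [-0.0002  0.0001  0.    ] pos [467.9 242.   79.3] f [-0.3 -0.1  0.4] j6 -0.88 w 0.18 t 5.0
```

```bash
python3 -m inch '[[0,0,0,0,0,0,0],[0,0,0.005,0,0,0,0],[0,0,0.01,0,0,0,0],[0,0,0.02,0,0,0,0],[0,0,0.03,0,0,0,0],[0,0,0.03,0,0,0,0],[0,0,0,0,0,0,0],[0,0,0,0,0,0,0]]';python3 want.py 470 -199 160; python3 shot.py w4
```

```text
t: 5.8
position: [466.9, 241.7, 180.7]
orientation: [0.18, 0.984, 0.0, 0.0]
ft_force: [1.2, -0.1, -0.8]
gripper_width: 0.18
shift [ 0.0031 -0.4407 -0.0207] turn [-0.0002  0.     -0.    ] pos [466.9 241.7 180.7] f [ 1.2 -0.1 -0.8] j6 -0.88 w 0.18 t 5.8
[466.94239417 241.66838159 180.68825325] [1.80162034e-01 9.83636909e-01 2.69034185e-04 2.99728002e-05] [ 1.19075947 -0.06867944 -0.84338289]
```

View pics/w4.png

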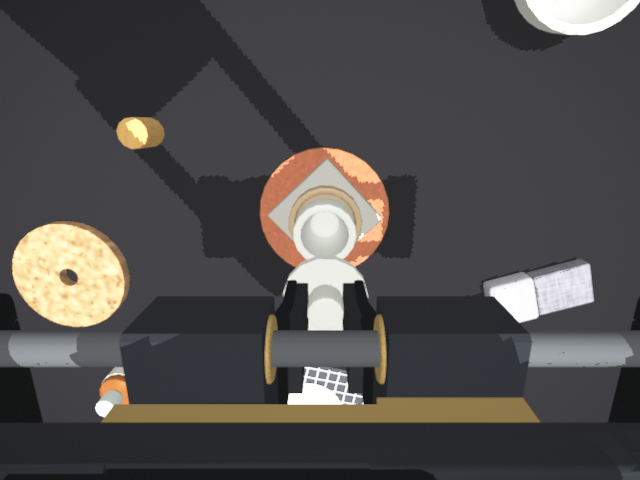

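```bash
python3 feat.py w4 467 242 35 66 80; python3 -m inch '[[0,-0.02,0,0,0,0,0],[0,-0.045,0,0,0,0,0],[0,-0.045,0,0,0,0,0],[0,-0.045,0,0,0,0,0],[0,-0.045,0,0,0,0,0],[0,-0.045,0,0,0,0,0],[0,-0.045,0,0,0,0,0],[0,-0.045,0,0,0,0,0],[0,-0.045,0,0,0,0,0],[0,-0.03,0,0,0,0,0],[0,-0.015,0,0,0,0,0],[0,0,0,0,0,0,0],[0,0,0,0,0,0,0],[0,0,0,0,0,0,0]]';python3 want.py 470 -199 160; python3 shot.py w5; python3 feat.py w5 470 -199 60 3 12
```

```text
n 1226 circ [466.9 241.3] 22.6 rect ((464.846435546875, 242.19839477539062), (44.74186706542969, 40.57530975341797), 70.2295913696289) zmed 69.88662993504764
tcp [466.9 241.7 180.7] xy shift to circ [-0.  -0.4] tool axis [   0.     0.1 -100. ] jawdir deg 69.2416027622847
t: 7.25
position: [454.5, -195.6, 165.6]
orientation: [0.179, 0.984, 0.003, -0.011]
ft_force: [-0.6, 0.1, -0.5]
gripper_width: 0.17
shift [ 0.0155 -0.0034 -0.0056] turn [-0.0028 -0.0066 -0.    ] pos [ 454.5 -195.6  165.6] f [-0.6  0.1 -0.5] j6 -1.77 w 0.17 t 7.25
[ 454.47402916 -195.63195504  165.61137675] [ 0.17883165  0.98381519  0.00250731 -0.01098259] [-0.58027167  0.10259523 -0.47294111]
n 5675 circ [ 470.9 -199. ] 41.5 rect ((464.3532409667969, -196.2371826171875), (83.22344207763672, 69.03972625732422), 67.00067901611328) zmed 5.192173019349809
tcp [ 454.5 -195.6  165.6] xy shift to circ [16.4 -3.4] tool axis [  -2.1    0.9 -100. ] jawdir deg 69.39460167213171
```

View pics/w5.png

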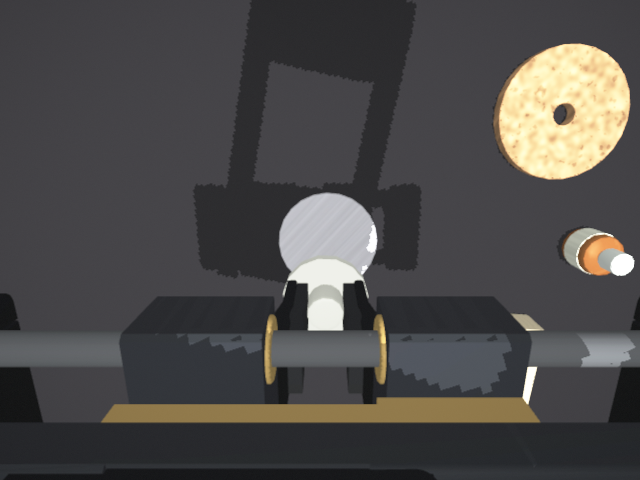

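```bash
python3 -m inch '[[0.008,-0.002,-0.02,-0.0028,-0.0066,0,0],[0.008,-0.001,-0.03,0,0,0,0],[0,0,-0.03,0,0,0,0],[0,0,-0.02,0,0,0,0],[0,0,0,0,0,0,0],[0,0,0,0,0,0,0],[0,0,0,0,0,0,0]]';python3 want.py 470.8 -199 25
```

```text
t: 8.0
position: [473.5, -191.7, 65.4]
orientation: [0.174, 0.985, -0.0, 0.003]
ft_force: [0.4, 0.1, -0.8]
gripper_width: 0.177
shift [-0.0027 -0.0073 -0.0404] turn [0.0005 0.0016 0.    ] pos [ 473.5 -191.7   65.4] f [ 0.4  0.1 -0.8] j6 -1.76 w 0.177 t 8.0
```

```bash
python3 -m inch '[[-0.0027,-0.0073,-0.014,0.0005,0.0016,0,0],[0,0,-0.013,0,0,0,0],[0,0,-0.011,0,0,0,0],[0,0,0,0,0,0,0],[0,0,0,0,0,0,0],[0,0,0,0,0,0,0]]';python3 want.py 470.8 -199 19
```

```text
t: 8.6
position: [472.4, -200.9, 26.9]
orientation: [0.174, 0.985, -0.001, 0.002]
ft_force: [0.0, 0.2, -0.4]
gripper_width: 0.177
shift [-0.0016  0.0019 -0.0079] turn [ 0.0008  0.0012 -0.    ] pos [ 472.4 -200.9   26.9] f [ 0.   0.2 -0.4] j6 -1.78 w 0.177 t 8.6
```

```bash
python3 -m inch '[[-0.0016,0.002,-0.003,0.0008,0.0012,0,0],[0,0,-0.002,0,0,0,0],[0,0,0,0,0,0,0],[0,0,0,0,0,0,0]]';python3 want.py 470.8 -199 18.3; python3 shot.py w6
```

```text
t: 9.0
position: [471.3, -199.0, 22.4]
orientation: [0.174, 0.985, -0.0, 0.001]
ft_force: [-0.1, -0.5, 0.4]
gripper_width: 0.176
shift [-0.0005 -0.     -0.0041] turn [ 0.0001  0.0003 -0.    ] pos [ 471.3 -199.    22.4] f [-0.1 -0.5  0.4] j6 -1.78 w 0.176 t 9.0
[ 471.27638904 -198.96764077   22.35524017] [ 1.73539171e-01  9.84826799e-01 -1.12841297e-04  5.64557987e-04] [-0.08908287 -0.51551709  0.35229454]
```

View pics/w6.png

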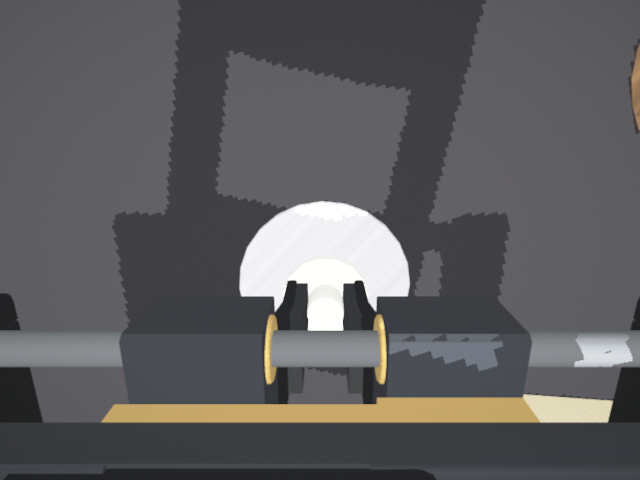

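The lid is over the plate and centred at about (325,290). Next I'll lower it in small steps and watch the force.

```bash
python3 -m inch '[[-0.0003,0,-0.002,0,0.0003,0,0],[0,0,0,0,0,0,0],[0,0,0,0,0,0,0]]';python3 want.py 470.8 -199 18.3; python3 -m inch '[[0,0,-0.001,0,0,0,0],[0,0,0,0,0,0,0],[0,0,0,0,0,0,0]]';python3 want.py 470.8 -199 18.3
```

```text
t: 9.35
position: [471.2, -199.1, 20.5]
orientation: [0.174, 0.985, -0.0, 0.0]
ft_force: [0.1, 0.8, -1.4]
gripper_width: 0.178
shift [-0.0004  0.0001 -0.0022] turn [ 0.0003  0.0002 -0.    ] pos [ 471.2 -199.1   20.5] f [ 0.1  0.8 -1.4] j6 -1.78 w 0.178 t 9.35
t: 9.65
position: [471.2, -199.2, 19.5]
orientation: [0.173, 0.985, -0.0, 0.0]
ft_force: [-0.1, -0.5, -0.7]
gripper_width: 0.179
shift [-0.0004  0.0002 -0.0012] turn [ 0.0003  0.0002 -0.    ] pos [ 471.2 -199.2   19.5] f [-0.1 -0.5 -0.7] j6 -1.78 w 0.179 t 9.65
```

```bash
python3 -m inch '[[0,0,-0.001,0,0,0,0],[0,0,0,0,0,0,0],[0,0,0,0,0,0,0]]';python3 want.py 470.8 -199 18.3; python3 -m inch '[[0,0,-0.0005,0,0,0,0],[0,0,0,0,0,0,0],[0,0,0,0,0,0,0]]';python3 want.py 470.8 -199 18.3
```

```text
t: 9.95
position: [471.2, -199.1, 18.4]
orientation: [0.174, 0.985, -0.0, 0.0]
ft_force: [0.7, -0.2, -1.5]
gripper_width: 0.176
shift [-0.0004  0.0001 -0.0001] turn [ 0.0003  0.0002 -0.    ] pos [ 471.2 -199.1   18.4] f [ 0.7 -0.2 -1.5] j6 -1.78 w 0.176 t 9.95
t: 10.25
position: [471.5, -199.3, 18.3]
orientation: [0.174, 0.985, -0.0, 0.001]
ft_force: [0.2, 0.2, 0.5]
gripper_width: 0.175
shift [-0.0007  0.0003 -0.    ] turn [ 0.0003  0.0003 -0.    ] pos [ 471.5 -199.3   18.3] f [0.2 0.2 0.5] j6 -1.78 w 0.175 t 10.25
```

```bash
python3 -m inch '[[0,0,-0.0007,0,0,0,0],[0,0,0,0,0,0,0],[0,0,0,0,0,0,0]]';python3 want.py 470.8 -199 18.3; python3 -c "
from cell import env
for i in range(3): env.get_image('wrist'); print(env.sense()['position'],env.sense()['ft_force'])"
```

```text
t: 10.55
position: [471.8, -199.5, 18.3]
orientation: [0.173, 0.985, -0.001, 0.001]
ft_force: [-0.3, 0.4, 0.4]
gripper_width: 0.178
shift [-0.001   0.0005 -0.    ] turn [ 0.0004  0.0005 -0.    ] pos [ 471.8 -199.5   18.3] f [-0.3  0.4  0.4] j6 -1.78 w 0.178 t 10.55
[ 471.74212231 -199.45810387   18.27160005] [-0.85584411 -0.19854511  0.87415906]
[ 471.78721067 -199.46074008   18.28809557] [-0.1472999   0.68303417  1.46036914]
[ 471.7743137  -199.44900387   18.28538511] [ 0.24723065 -0.66978315  1.22092534]
```

Contact: z stopped at 18.3, the expected height, and Fz is up. Release slowly, then rise.

```bash
python3 -m inch '[[0,0,0,0,0,0,0.25],[0,0,0,0,0,0,0.3],[0,0,0,0,0,0,0.4],[0,0,0,0,0,0,0.5],[0,0,0,0,0,0,0.6],[0,0,0,0,0,0,0.6],[0,0,0,0,0,0,0.6],[0,0,0,0,0,0,0.6],[0,0,0,0,0,0,0.6]]';python3 want.py 470.8 -199 60
```

```text
t: 11.6
position: [471.5, -199.3, 17.8]
orientation: [0.173, 0.985, -0.0, 0.0]
ft_force: [-1.3, 0.2, -0.3]
gripper_width: 0.598
shift [-0.0007  0.0003  0.0422] turn [ 0.0003  0.0002 -0.    ] pos [ 471.5 -199.3   17.8] f [-1.3  0.2 -0.3] j6 -1.78 w 0.598 t 11.6
```

```bash
python3 -m inch '[[0,0,0.005,0,0,0,0.6],[0,0,0.02,0,0,0,0.8],[0,0,0.04,0,0,0,1],[0,0,0.04,0,0,0,1],[0,0,0.03,0,0,0,1],[0,0,0,0,0,0,1],[0,0,0,0,0,0,1],[0,0,0,0,0,0,1]]';python3 want.py 467 241.6 150; python3 shot.py w7; python3 feat.py w7 471 -199 15 25 35; python3 feat.py w7 471 -199 60 3 9; python3 feat.py w7 471 -199 25 13 18
```

```text
t: 12.4
position: [469.4, -198.0, 158.5]
orientation: [0.173, 0.985, -0.0, -0.0]
ft_force: [0.0, -0.3, 0.4]
gripper_width: 0.989
shift [-0.0024  0.4396 -0.0085] turn [-0.     -0.0003  0.    ] pos [ 469.4 -198.   158.5] f [ 0.  -0.3  0.4] j6 -1.78 w 0.989 t 12.4
[ 469.38172332 -198.00272133  158.54905968] [ 1.73484646e-01  9.84836478e-01 -2.12502414e-05 -4.33473373e-04] [ 0.03467111 -0.29564065  0.43506131]
n 336 circ [ 471.5 -199.1] 7.7 rect ((471.5264587402344, -199.06967163085938), (15.192225456237793, 15.075303077697754), 11.914082527160645) zmed 29.994837084476643
tcp [ 469.4 -198.   158.5] xy shift to circ [ 2.1 -1.1] tool axis [  -0.1    0.  -100. ] jawdir deg 70.01903085786245
n 6017 circ [ 470.9 -199. ] 41.5 rect ((470.8305358886719, -198.9984130859375), (82.881103515625, 82.67061614990234), 49.51668167114258) zmed 5.186927871416003
tcp [ 469.4 -198.   158.5] xy shift to circ [ 1.5 -1. ] tool axis [  -0.1    0.  -100. ] jawdir deg 70.01903085786245
n 1338 circ [ 471.7 -199.2] 19.2 rect ((471.81201171875, -199.1416015625), (38.42094802856445, 37.872276306152344), 26.806509017944336) zmed 14.265492134175616
tcp [ 469.4 -198.   158.5] xy shift to circ [ 2.4 -1.2] tool axis [  -0.1    0.  -100. ] jawdir deg 70.01903085786245
```

View pics/w7.png

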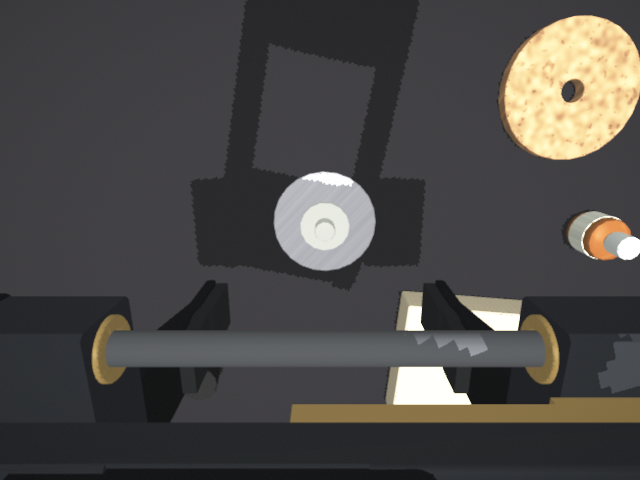

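The lid stands upright at the plate's centre (325,225), 0.7 mm off. Next is the crucible.

```bash
python3 feat.py w7 436 7 60 9 16; python3 -m inch '[[0,0.02,0,0,0,0,1],[0,0.045,0,0,0,0,1],[0,0.045,0,0,0,0,1],[0,0.045,0,0,0,0,1],[0,0.045,0,0,0,0,1],[0,0.045,0,0,0,0,1],[0,0.045,0,0,0,0,1],[0,0.045,0,0,0,0,1],[0,0.045,0,0,0,0,1],[0,0.03,0,0,0,0,1],[0,0.015,0,0,0,0,1],[0,0,0,0,0,0,1],[0,0,0,0,0,0,1],[0,0,0,0,0,0,1]]';python3 want.py 467 241.6 150 ; python3 shot.py w8; python3 feat.py w8 467 242 32 66 80;python3 feat.py w8 467 242 32 38 46
```

```text
n 14946 circ [437.8   6.1] 49.7 rect ((437.78216552734375, 5.515811920166016), (98.2918930053711, 99.04547119140625), 85.19379425048828) zmed 11.351054748557829
tcp [ 469.4 -198.   158.5] xy shift to circ [-31.6 204.1] tool axis [  -0.1    0.  -100. ] jawdir deg 70.01903085786245
t: 13.85
position: [452.9, 241.3, 137.4]
orientation: [0.175, 0.984, -0.004, -0.017]
ft_force: [0.6, -0.4, 0.1]
gripper_width: 1.002
shift [0.0141 0.0003 0.0126] turn [ 0.0005 -0.0112  0.0001] pos [452.9 241.3 137.4] f [ 0.6 -0.4  0.1] j6 -0.89 w 1.002 t 13.85
[452.88327808 241.33811249 137.44072903] [ 0.17537054  0.98434374 -0.00379532 -0.01726773] [ 0.57937902 -0.43911068  0.06170333]
n 1940 circ [467.  241.2] 22.7 rect ((467.0315246582031, 241.3645782470703), (45.40165328979492, 44.86403274536133), 26.637178421020508) zmed 69.88677662417523
tcp [452.9 241.3 137.4] xy shift to circ [14.1 -0.1] tool axis [ -3.5  -0.1 -99.9] jawdir deg 69.80902895883915
n 1577 circ [464.  242.9] 27.3 rect ((461.334716796875, 244.18951416015625), (56.96525955200195, 46.93716049194336), 66.16597747802734) zmed 41.125467423919304
tcp [452.9 241.3 137.4] xy shift to circ [11.1  1.6] tool axis [ -3.5  -0.1 -99.9] jawdir deg 69.80902895883915
```

```bash
python3 -m inch '[[0.010,0,0,0,-0.011,0,1],[0.003,0,-0.01,0,0,0,1],[0,0,-0.02,0,0,0,1],[0,0,0,0,0,0,1],[0,0,0,0,0,0,1]]';python3 want.py 467 241.3 48
```

```text
t: 14.4
position: [466.9, 236.6, 105.6]
orientation: [0.179, 0.984, -0.001, -0.001]
ft_force: [0.8, 0.9, 0.7]
gripper_width: 0.999
shift [ 0.0001  0.0047 -0.0576] turn [ 0.0007 -0.0006  0.    ] pos [466.9 236.6 105.6] f [0.8 0.9 0.7] j6 -0.89 w 0.999 t 14.4
```

```bash
python3 -m inch '[[0,0.0047,-0.01,0,-0.0006,0,1],[0,0,-0.016,0,0,0,1],[0,0,-0.016,0,0,0,1],[0,0,0,0,0,0,1],[0,0,0,0,0,0,1],[0,0,0,0,0,0,1]]';python3 want.py 467 241.3 48
```

```text
t: 15.0
position: [468.6, 242.5, 64.1]
orientation: [0.18, 0.984, 0.0, 0.002]
ft_force: [-0.9, -0.2, -0.9]
gripper_width: 1.001
shift [-0.0016 -0.0012 -0.0161] turn [0.0001 0.001  0.    ] pos [468.6 242.5  64.1] f [-0.9 -0.2 -0.9] j6 -0.88 w 1.001 t 15.0
```

```bash
python3 -m inch '[[-0.0016,-0.0012,-0.007,0,0.001,0,1],[0,0,-0.007,0,0,0,0.9],[0,0,0,0,0,0,0.8],[0,0,0,0,0,0,0.7],[0,0,0,0,0,0,0.65]]';python3 want.py 467 241.3 47.5
```

```text
t: 15.5
position: [468.3, 241.7, 50.9]
orientation: [0.18, 0.984, 0.001, 0.001]
ft_force: [-0.4, 0.5, 0.2]
gripper_width: 0.723
shift [-0.0013 -0.0004 -0.0034] turn [-0.0002  0.001   0.    ] pos [468.3 241.7  50.9] f [-0.4  0.5  0.2] j6 -0.88 w 0.723 t 15.5
```

```bash
python3 -m inch '[[-0.0012,-0.0004,-0.003,0,0.001,0,0.65],[0,0,0,0,0,0,0.65],[0,0,0,0,0,0,0.4],[0,0,0,0,0,0,0.4],[0,0,0,0,0,0,0.4],[0,0,0,0,0,0,0.4],[0,0,0,0,0,0,0.4],[0,0,0,0,0,0,0.4],[0,0,0,0,0,0,0.4]]' 12;python3 want.py 467 241.3 47.5
```

```text
t: 16.4
position: [467.3, 241.4, 48.0]
orientation: [0.18, 0.984, 0.0, 0.0]
ft_force: [-0.7, 0.2, 0.0]
gripper_width: 0.533
shift [-0.0003 -0.0001 -0.0005] turn [-0.0003  0.0001 -0.    ] pos [467.3 241.4  48. ] f [-0.7  0.2  0. ] j6 -0.88 w 0.533 t 16.4
```

```bash
python3 -m inch '[[0,0,0,0,0,0,0.2],[0,0,0,0,0,0,0.2],[0,0,0.004,0,0,0,0.2],[0,0,0.01,0,0,0,0.2],[0,0,0.02,0,0,0,0.2],[0,0,0.03,0,0,0,0.2],[0,0,0.02,0,0,0,0.2],[0,0,0,0,0,0,0.2],[0,0,0,0,0,0,0.2]]' 12;python3 want.py 437.5 6 140; python3 shot.py w9
```

```text
t: 17.3
position: [466.0, 241.0, 137.0]
orientation: [0.18, 0.984, 0.0, -0.0]
ft_force: [0.1, 0.4, -1.0]
gripper_width: 0.53
shift [-0.0285 -0.235   0.003 ] turn [-0.0002 -0.0002 -0.    ] pos [466. 241. 137.] f [ 0.1  0.4 -1. ] j6 -0.88 w 0.53 t 17.3
[466.0119082  241.0119737  136.97749615] [ 1.79575915e-01  9.83744006e-01  2.30936935e-04 -4.09114424e-04] [ 0.11997541  0.37727519 -1.01684982]
```

View pics/w9.png

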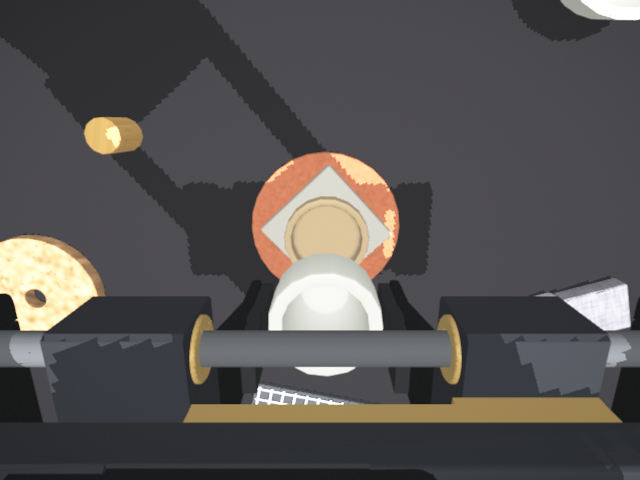

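The crucible is held at about (325,315), and the dish is left empty on the tile. Next, move to the cork. The crucible bottom is at z=118, clear of the yellow cap (36 mm tall) and the bottle.

```bash
python3 feat.py w9 467 242 32 37 46; python3 -m inch '[[-0.002,-0.02,0,0,0,0,0.2],[-0.005,-0.04,0,0,0,0,0.2],[-0.005,-0.04,0,0,0,0,0.2],[-0.005,-0.04,0,0,0,0,0.2],[-0.005,-0.04,0,0,0,0,0.2],[-0.003,-0.02,0,0,0,0,0.2],[-0.002,-0.01,0,0,0,0,0.2],[0,0,0,0,0,0,0.2],[0,0,0,0,0,0,0.2],[0,0,0,0,0,0,0.2]]';python3 want.py 437.5 6 110; python3 shot.py w10; python3 feat.py w10 437 6 60 9 16
```

```text
n 1289 circ [465.9 242. ] 28.6 rect ((460.5926818847656, 244.49392700195312), (57.236122131347656, 45.266204833984375), 67.81491088867188) zmed 40.929047792866356
tcp [466. 241. 137.] xy shift to circ [-0.1  1. ] tool axis [  -0.1    0.1 -100. ] jawdir deg 69.30987184207713
t: 18.35
position: [430.7, 26.3, 126.3]
orientation: [0.178, 0.984, -0.001, -0.008]
ft_force: [-0.3, 0.7, -1.8]
gripper_width: 0.534
shift [ 0.0068 -0.0203 -0.0163] turn [-0.0006 -0.0052  0.    ] pos [430.7  26.3 126.3] f [-0.3  0.7 -1.8] j6 -1.33 w 0.534 t 18.35
[430.70980748  26.25026744 126.28620294] [ 1.78099869e-01  9.83978542e-01 -5.11979329e-04 -8.14886841e-03] [-0.3030734   0.7175146  -1.83240035]
n 8732 circ [436.8   7. ] 49.0 rect ((425.78765869140625, 8.006690979003906), (98.90015411376953, 74.99735260009766), 83.05480194091797) zmed 11.167465004543345
tcp [430.7  26.3 126.3] xy shift to circ [  6.1 -19.3] tool axis [  -1.6    0.2 -100. ] jawdir deg 69.482880584037
```

View pics/w10.png

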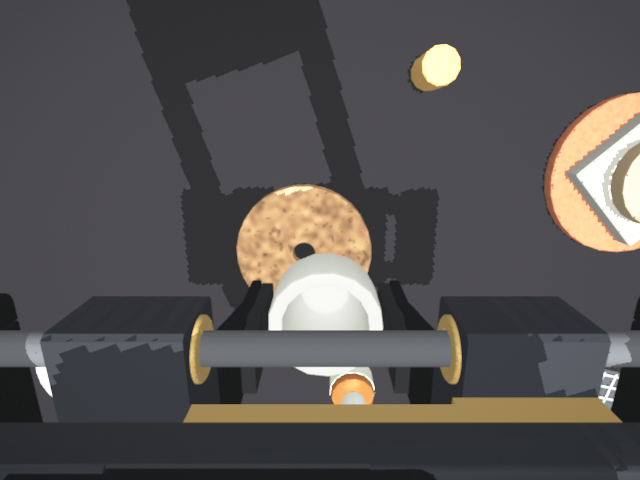

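```bash
python3 -m inch '[[0.004,-0.012,-0.005,-0.0006,-0.005,0,0.2],[0.003,-0.006,-0.02,0,0,0,0.2],[0,0,-0.02,0,0,0,0.2],[0,0,-0.015,0,0,0,0.2],[0,0,0,0,0,0,0.2],[0,0,0,0,0,0,0.2],[0,0,0,0,0,0,0.2]]';python3 want.py 437.4 6.5 40
```

```text
t: 19.1
position: [440.7, 8.2, 64.8]
orientation: [0.174, 0.985, -0.0, 0.004]
ft_force: [0.3, 0.3, -1.5]
gripper_width: 0.531
shift [-0.0033 -0.0017 -0.0248] turn [0.0005 0.0022 0.    ] pos [440.7   8.2  64.8] f [ 0.3  0.3 -1.5] j6 -1.38 w 0.531 t 19.1
```

```bash
python3 -m inch '[[-0.0033,-0.0017,-0.01,0.0005,0.0022,0,0.2],[0,0,-0.01,0,0,0,0.2],[0,0,-0.005,0,0,0,0.2],[0,0,0,0,0,0,0.2],[0,0,0,0,0,0,0.2],[0,0,0,0,0,0,0.2]]';python3 want.py 437.4 6.5 33; python3 shot.py w11; python3 feat.py w11 437 6 60 9 16
```

```text
t: 19.7
position: [438.7, 6.1, 39.4]
orientation: [0.174, 0.985, -0.0, 0.002]
ft_force: [-0.1, -0.4, -1.2]
gripper_width: 0.531
shift [-0.0013  0.0004 -0.0064] turn [0.0002 0.001  0.    ] pos [438.7   6.1  39.4] f [-0.1 -0.4 -1.2] j6 -1.39 w 0.531 t 19.7
[438.67256401   6.13287732  39.39616612] [ 1.73611180e-01  9.84813046e-01 -5.10463304e-05  1.55584973e-03] [-0.10624906 -0.44556482 -1.21023823]
n 14639 circ [437.5   6.4] 49.5 rect ((422.3988037109375, 11.858642578125), (98.92742919921875, 66.62887573242188), 69.88972473144531) zmed 11.2153873958477
tcp [438.7   6.1  39.4] xy shift to circ [-1.2  0.3] tool axis [   0.3   -0.1 -100. ] jawdir deg 70.00431935750044
```

View pics/w11.png

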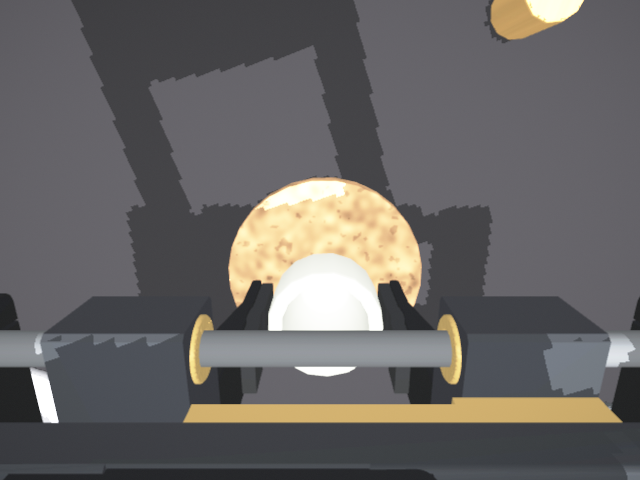

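The crucible is over the cork, centred horizontally at x≈325. Lower to contact, expected at TCP z≈31.

```bash
python3 -m inch '[[-0.0012,0.0004,-0.003,0.0002,0.001,0,0.2],[0,0,-0.002,0,0,0,0.2],[0,0,0,0,0,0,0.2],[0,0,0,0,0,0,0.2]]';python3 want.py 437.4 6.5 31;python3 -m inch '[[0,0,-0.0015,0,0,0,0.2],[0,0,0,0,0,0,0.2],[0,0,0,0,0,0,0.2]]';python3 want.py 437.4 6.5 31
```

```text
t: 20.15
position: [438.0, 6.5, 34.6]
orientation: [0.174, 0.985, -0.0, 0.001]
ft_force: [0.5, -0.6, -0.6]
gripper_width: 0.529
shift [-0.0006 -0.     -0.0036] turn [0.0001 0.0003 0.    ] pos [438.    6.5  34.6] f [ 0.5 -0.6 -0.6] j6 -1.39 w 0.529 t 20.15
t: 20.45
position: [438.2, 6.5, 33.1]
orientation: [0.174, 0.985, -0.0, 0.001]
ft_force: [0.1, 0.4, -0.9]
gripper_width: 0.531
shift [-0.0008  0.     -0.0021] turn [0.0001 0.0004 0.    ] pos [438.2   6.5  33.1] f [ 0.1  0.4 -0.9] j6 -1.39 w 0.531 t 20.45
```

```bash
python3 -m inch '[[-0.0008,0,-0.0012,0,0.0004,0,0.2],[0,0,0,0,0,0,0.2],[0,0,0,0,0,0,0.2]]';python3 want.py 437.4 6.5 31;python3 -m inch '[[0,0,-0.0008,0,0,0,0.2],[0,0,0,0,0,0,0.2],[0,0,0,0,0,0,0.2]]';python3 want.py 437.4 6.5 31;python3 -m inch '[[0,0,-0.0006,0,0,0,0.2],[0,0,0,0,0,0,0.2],[0,0,0,0,0,0,0.2]]';python3 want.py 437.4 6.5 31
```

```text
t: 20.75
position: [437.3, 6.5, 31.9]
orientation: [0.174, 0.985, -0.0, 0.0]
ft_force: [-0.5, 1.2, -0.8]
gripper_width: 0.53
shift [ 0.0001  0.     -0.0009] turn [ 0.0001  0.     -0.    ] pos [437.3   6.5  31.9] f [-0.5  1.2 -0.8] j6 -1.39 w 0.53 t 20.75
t: 21.05
position: [437.4, 6.5, 31.1]
orientation: [0.174, 0.985, -0.0, 0.0]
ft_force: [-0.2, 0.3, -1.0]
gripper_width: 0.534
shift [-0.      0.     -0.0001] turn [ 0.0001  0.0001 -0.    ] pos [437.4   6.5  31.1] f [-0.2  0.3 -1. ] j6 -1.39 w 0.534 t 21.05
t: 21.35
position: [437.8, 6.4, 31.1]
orientation: [0.174, 0.985, -0.0, 0.0]
ft_force: [-0.4, -0.3, -1.1]
gripper_width: 0.537
shift [-0.0004  0.0001 -0.0001] turn [ 0.0001  0.0002 -0.    ] pos [437.8   6.4  31.1] f [-0.4 -0.3 -1.1] j6 -1.39 w 0.537 t 21.35
```

```bash
python3 -m inch '[[0,0,-0.0008,0,0,0,0.2],[0,0,0,0,0,0,0.2],[0,0,0,0,0,0,0.2]]';python3 want.py 437.4 6.5 31; python3 -m inch '[[0,0,0,0,0,0,0.56],[0,0,0,0,0,0,0.6],[0,0,0,0,0,0,0.65],[0,0,0,0,0,0,0.75],[0,0,0,0,0,0,0.85],[0,0,0,0,0,0,0.85],[0,0,0,0,0,0,0.85],[0,0,0,0,0,0,0.85]]';python3 want.py 437.4 6.5 31
```

```text
t: 21.65
position: [438.3, 6.3, 31.0]
orientation: [0.173, 0.985, -0.0, 0.001]
ft_force: [0.3, -0.2, -1.2]
gripper_width: 0.536
shift [-0.0009  0.0002 -0.    ] turn [ 0.0002  0.0004 -0.    ] pos [438.3   6.3  31. ] f [ 0.3 -0.2 -1.2] j6 -1.39 w 0.536 t 21.65
t: 22.45
position: [438.3, 6.3, 30.7]
orientation: [0.174, 0.985, -0.0, 0.001]
ft_force: [0.4, 0.9, -0.8]
gripper_width: 0.849
shift [-0.0009  0.0002  0.0003] turn [ 0.0002  0.0005 -0.    ] pos [438.3   6.3  30.7] f [ 0.4  0.9 -0.8] j6 -1.39 w 0.849 t 22.45
```

```bash
python3 -m inch '[[-0.0008,0,0.005,0,0.0004,0,0.9],[0,0,0.02,0,0,0,1],[0,0,0.04,0,0,0,1],[0,0,0.04,0,0,0,1],[0,0,0.02,0,0,0,1],[0,0,0,0,0,0,1],[0,0,0,0,0,0,1],[0,0,0,0,0,0,1]]';python3 want.py 466 242 130; python3 shot.py w12; python3 feat.py w12 437.5 6 30 50 58; python3 feat.py w12 437 6 60 9 16
```

```text
t: 23.25
position: [434.4, 6.7, 160.0]
orientation: [0.174, 0.985, -0.0, -0.002]
ft_force: [-1.6, 0.3, -1.3]
gripper_width: 0.998
shift [ 0.0316  0.2353 -0.03  ] turn [ 0.    -0.001  0.   ] pos [434.4   6.7 160. ] f [-1.6  0.3 -1.3] j6 -1.39 w 0.998 t 23.25
[434.44535043   6.74820534 160.04116289] [ 1.73552092e-01  9.84823461e-01 -3.21875351e-04 -1.52258970e-03] [-1.57382695  0.26999127 -1.27982726]
n 1440 circ [438.1   6.5] 22.7 rect ((437.8966369628906, 6.529815673828125), (45.146236419677734, 44.8966178894043), 55.69281005859375) zmed 52.951241084319975
tcp [434.4   6.7 160. ] xy shift to circ [ 3.7 -0.3] tool axis [  -0.3   -0.  -100. ] jawdir deg 70.01125205860728
n 8005 circ [437.7   6.5] 49.6 rect ((437.94757080078125, 6.350711822509766), (98.66399383544922, 99.01529693603516), 70.51210021972656) zmed 11.206455727957518
tcp [434.4   6.7 160. ] xy shift to circ [ 3.3 -0.3] tool axis [  -0.3   -0.  -100. ] jawdir deg 70.01125205860728
```

View pics/w12.png

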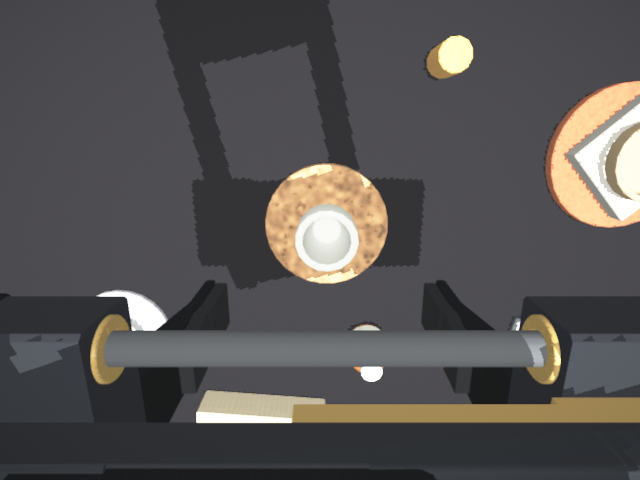

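The crucible is upright and centred on the cork (327,235), 0.4 mm off. Next is the dish.

```bash
python3 -m inch '[[0.002,0.02,0,0,0,0,1],[0.005,0.04,0,0,0,0,1],[0.006,0.045,0,0,0,0,1],[0.006,0.045,0,0,0,0,1],[0.006,0.04,0,0,0,0,1],[0.004,0.02,-0.01,0,0,0,1],[0.002,0.01,-0.01,0,0,0,1],[0,0,0,0,0,0,1],[0,0,0,0,0,0,1],[0,0,0,0,0,0,1]]';python3 want.py 466 242 70; python3 shot.py w13; python3 feat.py w13 466 242 32 38 46;python3 feat.py w13 467 242 60 20 27
```

```text
t: 24.3
position: [456.2, 232.5, 124.1]
orientation: [0.175, 0.984, -0.005, -0.013]
ft_force: [-0.4, -0.4, 0.8]
gripper_width: 1.0
shift [ 0.0098  0.0095 -0.0541] turn [ 0.0019 -0.009   0.0001] pos [456.2 232.5 124.1] f [-0.4 -0.4  0.8] j6 -0.9 w 1.0 t 24.3
[456.20492604 232.50243733 124.09967446] [ 0.17511417  0.98444133 -0.00547994 -0.01342644] [-0.41650005 -0.36713064  0.76301007]
n 1912 circ [466.  241.9] 28.7 rect ((466.0664367675781, 242.09722900390625), (56.8710823059082, 57.024173736572266), 68.12208557128906) zmed 40.954512816649995
tcp [456.2 232.5 124.1] xy shift to circ [9.8 9.4] tool axis [  -2.8   -0.6 -100. ] jawdir deg 69.83813659444805
n 3355 circ [465.4 242.7] 44.3 rect ((465.19091796875, 242.15029907226562), (68.01180267333984, 68.06983184814453), 22.296104431152344) zmed 23.17835804251291
tcp [456.2 232.5 124.1] xy shift to circ [ 9.2 10.2] tool axis [  -2.8   -0.6 -100. ] jawdir deg 69.83813659444805
```

```bash
python3 -m inch '[[0.008,0.007,-0.01,0.002,-0.009,0,1],[0.001,0.002,-0.02,0,0,0,1],[0,0,-0.02,0,0,0,1],[0,0,0,0,0,0,1],[0,0,0,0,0,0,1],[0,0,0,0,0,0,1]]';python3 want.py 466 242 27.5
```

```text
t: 24.95
position: [469.0, 238.0, 77.7]
orientation: [0.179, 0.984, 0.002, 0.004]
ft_force: [-0.8, -0.4, -0.8]
gripper_width: 0.999
shift [-0.003   0.004  -0.0502] turn [-0.0006  0.0025  0.    ] pos [469.  238.   77.7] f [-0.8 -0.4 -0.8] j6 -0.89 w 0.999 t 24.95
```

```bash
python3 -m inch '[[-0.003,0.004,-0.01,-0.0006,0.0025,0,1],[0,0,-0.012,0,0,0,1],[0,0,-0.01,0,0,0,1],[0,0,0,0,0,0,1],[0,0,0,0,0,0,1],[0,0,0,0,0,0,1]]';python3 want.py 466 242 27.5
```

```text
t: 25.55
position: [466.9, 242.6, 44.9]
orientation: [0.179, 0.984, 0.001, 0.001]
ft_force: [0.7, -0.7, -1.0]
gripper_width: 0.998
shift [-0.0009 -0.0006 -0.0174] turn [-0.0003  0.0007  0.    ] pos [466.9 242.6  44.9] f [ 0.7 -0.7 -1. ] j6 -0.88 w 0.998 t 25.55
```

```bash
python3 -m inch '[[-0.0009,-0.0006,-0.008,-0.0003,0.0007,0,1],[0,0,-0.005,0,0,0,1],[0,0,0,0,0,0,1],[0,0,0,0,0,0,0.9]]';python3 want.py 466 242 27.5
```

```text
t: 25.95
position: [466.3, 242.0, 31.2]
orientation: [0.179, 0.984, 0.0, 0.0]
ft_force: [0.8, -0.1, -0.1]
gripper_width: 0.963
shift [-0.0003 -0.     -0.0037] turn [-0.      0.0003  0.    ] pos [466.3 242.   31.2] f [ 0.8 -0.1 -0.1] j6 -0.88 w 0.963 t 25.95
```

```bash
python3 -m inch '[[-0.0003,0,-0.0033,0,0.0003,0,0.8],[0,0,0,0,0,0,0.75],[0,0,0,0,0,0,0.4],[0,0,0,0,0,0,0.4],[0,0,0,0,0,0,0.4],[0,0,0,0,0,0,0.4],[0,0,0,0,0,0,0.4],[0,0,0,0,0,0,0.4],[0,0,0,0,0,0,0.4]]' 12;python3 want.py 466 242 27.5
```

```text
t: 26.85
position: [466.2, 242.1, 27.9]
orientation: [0.179, 0.984, 0.0, 0.0]
ft_force: [0.0, 0.0, -0.8]
gripper_width: 0.645
shift [-0.0002 -0.0001 -0.0004] turn [-0.0001  0.0001  0.    ] pos [466.2 242.1  27.9] f [ 0.   0.  -0.8] j6 -0.88 w 0.645 t 26.85
```

```bash
python3 -m inch '[[0,0,0,0,0,0,0.4],[0,0,0,0,0,0,0.4]]' 12;python3 shot.py w14;python3 feat.py w14 466 242 60 20 27; python3 feat.py w14 466 242 32 38 46
```

```text
t: 27.05
position: [466.2, 242.1, 28.0]
orientation: [0.179, 0.984, 0.0, 0.0]
ft_force: [0.5, -0.7, -1.3]
gripper_width: 0.64
[466.1951043  242.10779527  27.95958133] [1.78691707e-01 9.83905090e-01 1.84830632e-04 1.16060647e-04] [ 0.45957627 -0.68631081 -1.33741298]
n 5435 circ [466.1 241.9] 44.7 rect ((465.1414794921875, 242.06333923339844), (67.97417449951172, 67.9742660522461), 22.296018600463867) zmed 23.1472440926201
tcp [466.2 242.1  28. ] xy shift to circ [-0.1 -0.2] tool axis [   0.    0. -100.] jawdir deg 69.4128720149928
n 3417 circ [466.1 242. ] 29.4 rect ((465.4642333984375, 242.75607299804688), (56.81058120727539, 55.93927001953125), 20.743148803710938) zmed 41.012937965345
tcp [466.2 242.1  28. ] xy shift to circ [-0.1 -0.1] tool axis [   0.    0. -100.] jawdir deg 69.4128720149928
```

View pics/w14.png

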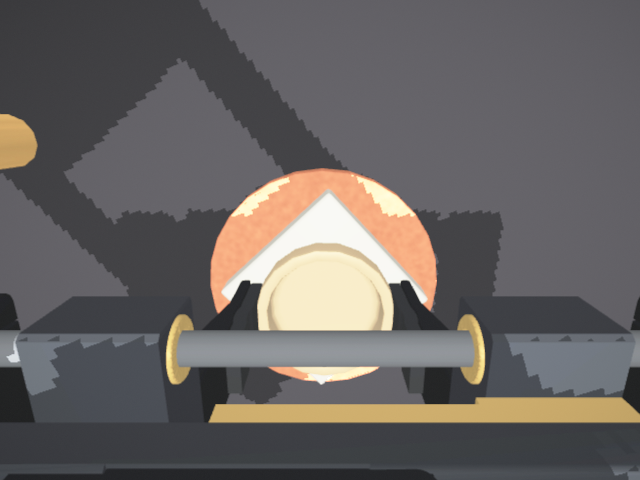

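```bash
python3 -m inch '[[0,0,0.003,0,0,0,0.3],[0,0,0.005,0,0,0,0.3],[0,0,0.01,0,0,0,0.3],[0,0,0.02,0,0,0,0.3],[0,0,0.03,0,0,0,0.3],[0,0,0.01,0,0,0,0.3],[0,0,0,0,0,0,0.3],[0,0,0,0,0,0,0.3]]' 12;python3 want.py 651 152 110; python3 shot.py w15
```

```text
t: 27.9
position: [465.6, 241.9, 110.8]
orientation: [0.179, 0.984, 0.0, 0.0]
ft_force: [0.3, 0.4, -1.0]
gripper_width: 0.649
shift [ 0.1854 -0.0899 -0.0008] turn [-0.0001  0.0002  0.    ] pos [465.6 241.9 110.8] f [ 0.3  0.4 -1. ] j6 -0.88 w 0.649 t 27.9
[465.59262955 241.90525223 110.82841753] [1.78668023e-01 9.83909336e-01 2.67793170e-04 2.89012747e-04] [ 0.34649835  0.43138899 -0.98208986]
```

View pics/w15.png

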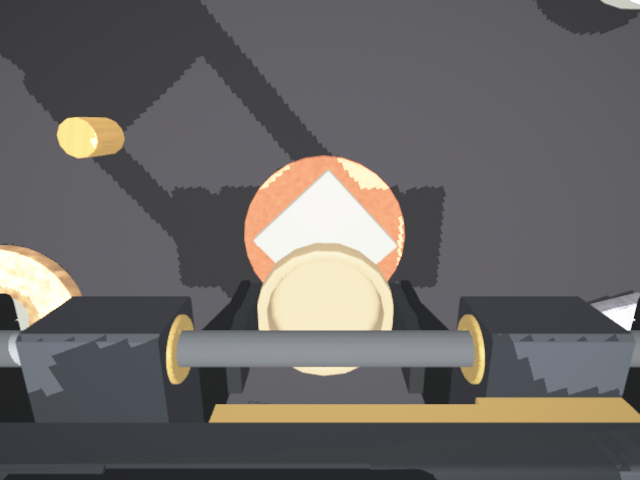

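```bash
python3 -m inch '[[0.015,-0.008,0,0,0,0,0.3],[0.03,-0.014,0,0,0,0,0.3],[0.035,-0.017,0,0,0,0,0.3],[0.035,-0.017,0,0,0,0,0.3],[0.03,-0.014,0,0,0,0,0.3],[0.015,-0.008,0,0,0,0,0.3],[0.008,-0.004,0,0,0,0,0.3],[0,0,0,0,0,0,0.3],[0,0,0,0,0,0,0.3],[0,0,0,0,0,0,0.3]]';python3 want.py 651 152 80; python3 shot.py w16
```

```text
t: 28.95
position: [635.9, 150.8, 96.4]
orientation: [0.178, 0.984, -0.003, -0.008]
ft_force: [-0.6, -0.3, -1.5]
gripper_width: 0.638
shift [ 0.0151  0.0012 -0.0164] turn [ 0.0012 -0.0056  0.    ] pos [635.9 150.8  96.4] f [-0.6 -0.3 -1.5] j6 -1.1 w 0.638 t 28.95
[635.8759158  150.83196676  96.36863244] [ 0.1781817   0.9839565  -0.00344954 -0.00830541] [-0.64179175 -0.29870516 -1.51437441]
```

View pics/w16.png

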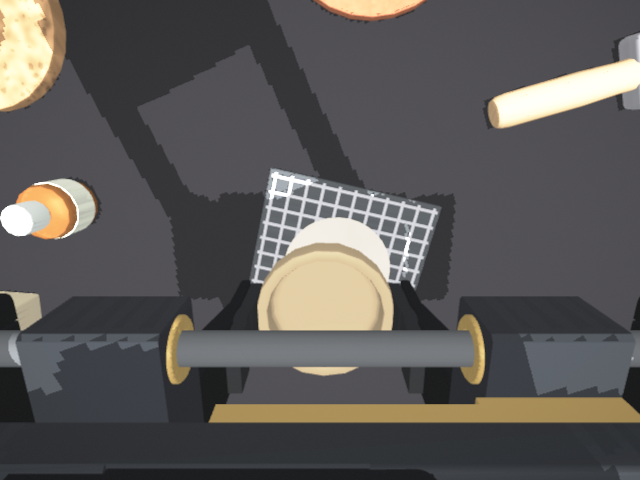

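```bash
cat > arc.py <<'E'
import pickle
from h import *
from scipy.optimize import least_squares
n="w16"
im=cv2.imread(f"pics/{n}.png").astype(int);s=pickle.load(open(f"pics/{n}.pkl","rb"));d=np.load(f"pics/{n}.npy");P=cloud("wrist",d,s)
m=(im.min(2)>150)&(np.hypot(P[...,0]-651,P[...,1]-152)<50)&(P[...,2]<15)
m=cv2.morphologyEx(m.astype(np.uint8),cv2.MORPH_OPEN,np.ones((9,9)))
mm,c=blob(m>0)
# keep contour pts whose outward side (upwards/away) is dark, not dish
C=[]
for u,v in c:
    W=P[max(v-4,0):v+5,u-4:u+5,2]
    if np.nanmax(W)<20: C.append((u,v))
C=np.array(C);Q=at_z("wrist",C,6,s)[:,:2];print(len(C),C.min(0),C.max(0),P[235,330],s["position"])
f=least_squares(lambda p:np.hypot(*(Q-p[:2]).T)-35.7,[651,152],loss="soft_l1");print(f.x,np.abs(f.fun).mean(),circ(Q))
E
python3 arc.py
```

```text
155 [294 217] [389 264] [630.36922147 155.27232127   6.5278071 ] [635.8759158  150.83196676  96.36863244]
[653.92221178 151.05644848] 1.0454353613333935 (array([653.64855034, 151.11819719]), np.float64(35.48089498045261))
```

```bash
python3 -m inch '[[0.009,0,-0.005,0.0012,-0.0056,0,0.3],[0.007,0,-0.02,0,0,0,0.3],[0,0,-0.02,0,0,0,0.3],[0,0,-0.005,0,0,0,0.3],[0,0,0,0,0,0,0.3],[0,0,0,0,0,0,0.3],[0,0,0,0,0,0,0.3]]';python3 want.py 653.8 151.1 30; python3 shot.py w17; sed -i 's/"w16"/"w17"/' arc.py; python3 arc.py
```

```text
t: 29.7
position: [653.2, 154.6, 47.9]
orientation: [0.176, 0.984, 0.002, 0.004]
ft_force: [-0.5, -0.0, -0.2]
gripper_width: 0.643
shift [ 0.0006 -0.0035 -0.0179] turn [-0.0006  0.0028  0.    ] pos [653.2 154.6  47.9] f [-0.5 -0.  -0.2] j6 -1.1 w 0.643 t 29.7
[653.21673131 154.56989304  47.92518387] [0.17563728 0.98444453 0.00164531 0.00421921] [-0.51151401 -0.04131782 -0.23170553]
237 [254 208] [386 278] [636.7952457  163.43504084   5.09966322] [653.21673131 154.56989304  47.92518387]
[653.77715388 150.90883751] 0.9411380678545229 (array([653.37271556, 151.07762835]), np.float64(35.399522875303894))
```

View pics/w17.png

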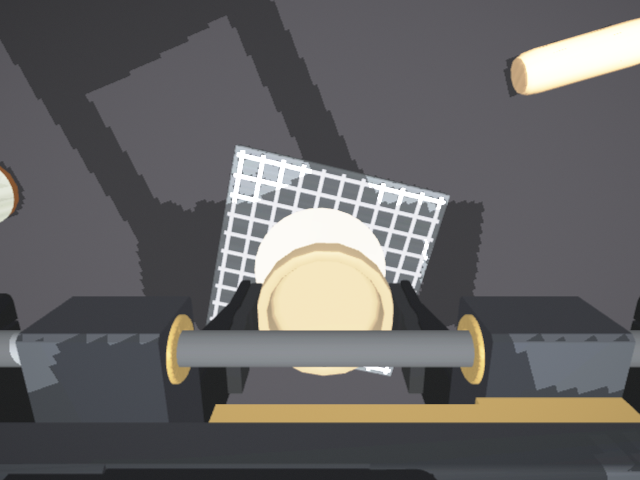

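The dish is slightly left of the white disc as seen here. The disc centre measures (653.6, 151.0). Correct and descend.

```bash
python3 -m inch '[[0.0003,-0.0035,-0.01,-0.0006,0.0028,0,0.3],[0,0,-0.01,0,0,0,0.3],[0,0,-0.005,0,0,0,0.3],[0,0,0,0,0,0,0.3],[0,0,0,0,0,0,0.3],[0,0,0,0,0,0,0.3]]';python3 want.py 653.6 151 10
```

```text
t: 30.35
position: [654.4, 150.6, 22.0]
orientation: [0.176, 0.984, 0.0, 0.001]
ft_force: [-0.4, 0.3, -1.2]
gripper_width: 0.641
shift [-0.0008  0.0004 -0.012 ] turn [0.     0.0004 0.    ] pos [654.4 150.6  22. ] f [-0.4  0.3 -1.2] j6 -1.11 w 0.641 t 30.35
```

```bash
python3 -m inch '[[-0.0008,0.0004,-0.004,0,0.0004,0,0.3],[0,0,-0.004,0,0,0,0.3],[0,0,0,0,0,0,0.3],[0,0,0,0,0,0,0.3]]';python3 want.py 653.6 151 10;python3 -m inch '[[0,0,-0.0015,0,0,0,0.3],[0,0,0,0,0,0,0.3],[0,0,0,0,0,0,0.3]]';python3 want.py 653.6 151 10
```

```text
t: 30.75
position: [653.9, 151.2, 13.9]
orientation: [0.176, 0.984, 0.0, 0.001]
ft_force: [-0.5, -0.0, -1.2]
gripper_width: 0.641
shift [-0.0003 -0.0002 -0.0039] turn [-0.      0.0003  0.    ] pos [653.9 151.2  13.9] f [-0.5 -0.  -1.2] j6 -1.11 w 0.641 t 30.75
t: 31.05
position: [654.1, 151.2, 12.5]
orientation: [0.176, 0.984, 0.0, 0.001]
ft_force: [-0.3, -0.1, -0.8]
gripper_width: 0.643
shift [-0.0005 -0.0002 -0.0025] turn [-0.      0.0004  0.    ] pos [654.1 151.2  12.5] f [-0.3 -0.1 -0.8] j6 -1.11 w 0.643 t 31.05
```

```bash
python3 -m inch '[[-0.0005,0,-0.0012,0,0.0004,0,0.3],[0,0,0,0,0,0,0.3],[0,0,0,0,0,0,0.3]]';python3 want.py 653.6 151 10;python3 -m inch '[[0,0,-0.001,0,0,0,0.3],[0,0,0,0,0,0,0.3],[0,0,0,0,0,0,0.3]]';python3 want.py 653.6 151 10;python3 -m inch '[[0,0,-0.0006,0,0,0,0.3],[0,0,0,0,0,0,0.3],[0,0,0,0,0,0,0.3]]';python3 want.py 653.6 151 10
```

```text
t: 31.35
position: [653.7, 151.2, 11.4]
orientation: [0.176, 0.984, 0.0, 0.0]
ft_force: [-0.5, -0.0, -0.8]
gripper_width: 0.643
shift [-0.0001 -0.0002 -0.0014] turn [-0.      0.0001  0.    ] pos [653.7 151.2  11.4] f [-0.5 -0.  -0.8] j6 -1.11 w 0.643 t 31.35
t: 31.65
position: [653.7, 151.2, 10.4]
orientation: [0.176, 0.984, 0.0, 0.0]
ft_force: [0.5, 0.3, -1.0]
gripper_width: 0.643
shift [-0.0001 -0.0002 -0.0004] turn [-0.      0.0002  0.    ] pos [653.7 151.2  10.4] f [ 0.5  0.3 -1. ] j6 -1.11 w 0.643 t 31.65
t: 31.95
position: [653.9, 151.2, 10.0]
orientation: [0.176, 0.984, 0.0, 0.0]
ft_force: [0.3, -1.3, -1.2]
gripper_width: 0.642
shift [-0.0003 -0.0002 -0.    ] turn [-0.0001  0.0003  0.    ] pos [653.9 151.2  10. ] f [ 0.3 -1.3 -1.2] j6 -1.11 w 0.642 t 31.95
```

```bash
python3 -m inch '[[0,0,-0.0006,0,0,0,0.3],[0,0,0,0,0,0,0.3],[0,0,0,0,0,0,0.3]]';python3 want.py 653.6 151 10;python3 -m inch '[[0,0,-0.0006,0,0,0,0.3],[0,0,0,0,0,0,0.3],[0,0,0,0,0,0,0.3]]';python3 want.py 653.6 151 10
```

```text
t: 32.25
position: [654.2, 151.3, 10.0]
orientation: [0.176, 0.984, 0.0, 0.001]
ft_force: [-0.3, -0.7, 0.6]
gripper_width: 0.646
shift [-0.0006 -0.0003  0.    ] turn [-0.0001  0.0004  0.    ] pos [654.2 151.3  10. ] f [-0.3 -0.7  0.6] j6 -1.11 w 0.646 t 32.25
t: 32.55
position: [654.3, 151.3, 10.0]
orientation: [0.176, 0.984, 0.0, 0.001]
ft_force: [-0.2, 0.1, -0.2]
gripper_width: 0.645
shift [-0.0007 -0.0003 -0.    ] turn [-0.0001  0.0005  0.    ] pos [654.3 151.3  10. ] f [-0.2  0.1 -0.2] j6 -1.11 w 0.645 t 32.55
```

Contact: z holds at 10.0, as expected. Release.

```bash
python3 -m inch '[[0,0,0,0,0,0,0.67],[0,0,0,0,0,0,0.7],[0,0,0,0,0,0,0.75],[0,0,0,0,0,0,0.85],[0,0,0,0,0,0,1],[0,0,0,0,0,0,1],[0,0,0,0,0,0,1],[0,0,0,0,0,0,1]]';python3 -m inch '[[0,0,0.005,0,0,0,1],[0,0,0.02,0,0,0,1],[0,0,0.04,0,0,0,1],[0,0,0.03,0,0,0,1],[0,0,0.02,0,0,0,1],[0,0,0,0,0,0,1],[0,0,0,0,0,0,1],[0,0,0,0,0,0,1]]';python3 want.py 465.2 242 130 22.3;python3 shot.py w18; python3 feat.py w18 653.6 151 31 20 28
```

```text
t: 33.35
position: [654.5, 151.3, 9.4]
orientation: [0.176, 0.984, 0.0, 0.001]
ft_force: [0.2, 0.2, -0.3]
gripper_width: 0.989
t: 34.15
position: [652.2, 151.1, 127.8]
orientation: [0.176, 0.984, -0.0, -0.0]
ft_force: [0.4, 1.0, 0.5]
gripper_width: 1.003
shift [-0.187   0.0909  0.0022] turn [-0.0001 -0.0003 -0.2637] pos [652.2 151.1 127.8] f [0.4 1.  0.5] j6 -1.11 w 1.003 t 34.15
[652.22897176 151.07268418 127.80970148] [ 1.75716431e-01  9.84440721e-01 -9.84714375e-05 -4.40192155e-04] [0.37307853 0.98916516 0.48837259]
n 1644 circ [654.1 151.5] 28.7 rect ((653.93896484375, 151.3490447998047), (56.86636734008789, 57.24236297607422), 26.81682014465332) zmed 22.904230727604983
tcp [652.2 151.1 127.8] xy shift to circ [1.9 0.4] tool axis [  -0.1   -0.  -100. ] jawdir deg 69.7593009172755
```

View pics/w18.png

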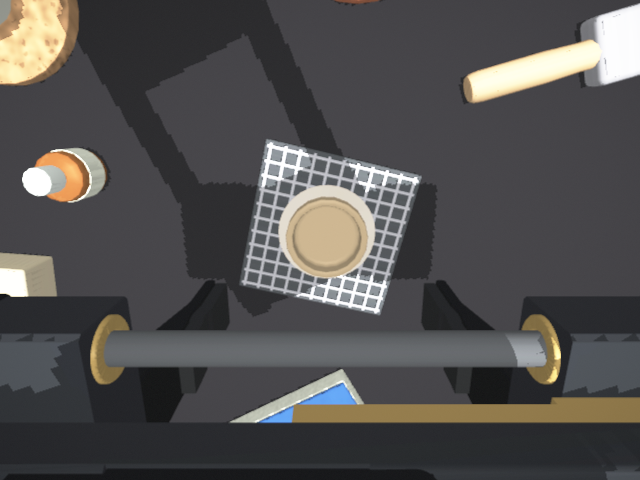

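```bash
python3 - <<'E'
from h import *
import pickle
s=pickle.load(open("pics/w18.pkl","rb"))
Q=at_z("wrist",[(269,141),(420,178),(381,313),(243,283)],1.5,s);print(Q.round(1),Q.mean(0))
E
python3 -m inch '[[-0.02,0.01,0,0,0,-0.02,1],[-0.035,0.017,0,0,0,-0.045,1],[-0.035,0.017,0,0,0,-0.045,1],[-0.035,0.017,0,0,0,-0.045,1],[-0.03,0.014,0,0,0,-0.045,1],[-0.015,0.008,0,0,0,-0.04,1],[-0.008,0.004,0,0,0,-0.02,1],[0,0,0,0,0,0,1],[0,0,0,0,0,0,1],[0,0,0,0,0,0,1]]';python3 want.py 465.2 242 110 22.3;python3 shot.py w19; python3 feat.py w19 465 242 55 20 28
```

```text
[[578.3 135.9   1.5]
 [640.3 228.6   1.5]
 [733.2 168.8   1.5]
 [671.2  75.4   1.5]] [655.74436085 152.19843414   1.5       ]
t: 35.2
position: [458.2, 236.5, 111.0]
orientation: [0.565, 0.825, -0.008, -0.011]
ft_force: [-0.4, 0.2, 0.3]
gripper_width: 0.997
shift [ 0.007   0.0055 -0.001 ] turn [ 0.0002 -0.0082  0.0065] pos [458.2 236.5 111. ] f [-0.4  0.2  0.3] j6 -0.05 w 0.997 t 35.2
[458.19052128 236.5068684  110.97601227] [ 0.56544594  0.82468378 -0.00752259 -0.01053407] [-0.43209531  0.20959311  0.27407619]
n 10211 circ [466.1 242.1] 44.9 rect ((465.7231750488281, 242.27455139160156), (68.06961059570312, 68.36688995361328), 22.22339630126953) zmed 23.148992235848652
tcp [458.2 236.5 111. ] xy shift to circ [7.9 5.6] tool axis [  -2.6   -0.  -100. ] jawdir deg 21.13307087186329
```

View pics/w19.png

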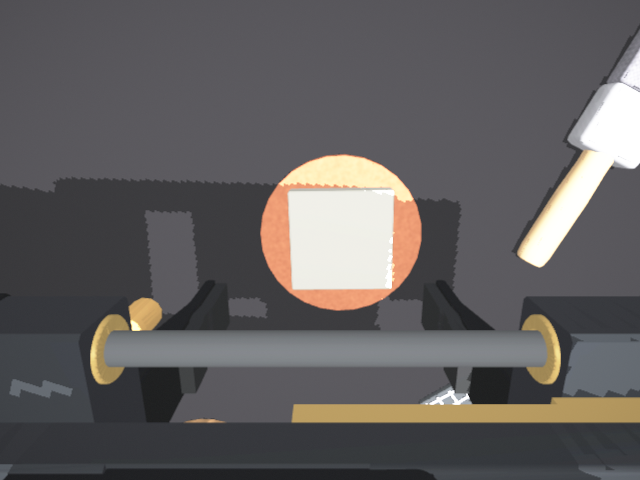

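The tile is square to the jaws at (341,240) in the image. Level and descend.

```bash
python3 -m inch '[[0.006,0.005,-0.01,0,-0.008,0.0065,1],[0.001,0.001,-0.02,0,0,0,1],[0,0,-0.02,0,0,0,1],[0,0,0,0,0,0,1],[0,0,0,0,0,0,1],[0,0,0,0,0,0,1]]';python3 want.py 465.5 242.2 40 22.3
```

```text
t: 35.85
position: [470.2, 241.0, 61.1]
orientation: [0.557, 0.831, 0.001, 0.001]
ft_force: [-0.0, 0.3, -0.4]
gripper_width: 1.001
shift [-0.0047  0.0012 -0.0211] turn [ 0.0001  0.0011 -0.0001] pos [470.2 241.   61.1] f [-0.   0.3 -0.4] j6 -0.06 w 1.001 t 35.85
```

```bash
python3 -m inch '[[-0.0047,0.0012,-0.01,0,0.001,0,1],[0,0,-0.01,0,0,0,1],[0,0,0,0,0,0,1],[0,0,0,0,0,0,1],[0,0,0,0,0,0,1]]';python3 want.py 465.5 242.2 13 22.3;python3 shot.py w20; python3 feat.py w20 465 242 55 20 28
```

```text
t: 36.35
position: [466.7, 242.7, 41.6]
orientation: [0.557, 0.831, 0.001, 0.001]
ft_force: [0.2, 0.1, -0.1]
gripper_width: 0.999
shift [-0.0012 -0.0005 -0.0286] turn [-0.0003  0.0011 -0.0002] pos [466.7 242.7  41.6] f [ 0.2  0.1 -0.1] j6 -0.06 w 0.999 t 36.35
[466.73627884 242.7007475   41.63018776] [0.556789   0.83065208 0.00132176 0.00117617] [ 0.23531375  0.12676299 -0.14851889]
n 15547 circ [463.2 245.8] 41.3 rect ((463.73504638671875, 246.56106567382812), (68.29273223876953, 58.86749267578125), 22.301170349121094) zmed 23.199100684651
tcp [466.7 242.7  41.6] xy shift to circ [-3.5  3.1] tool axis [   0.3    0.1 -100. ] jawdir deg 22.331877971247778
```

View pics/w20.png

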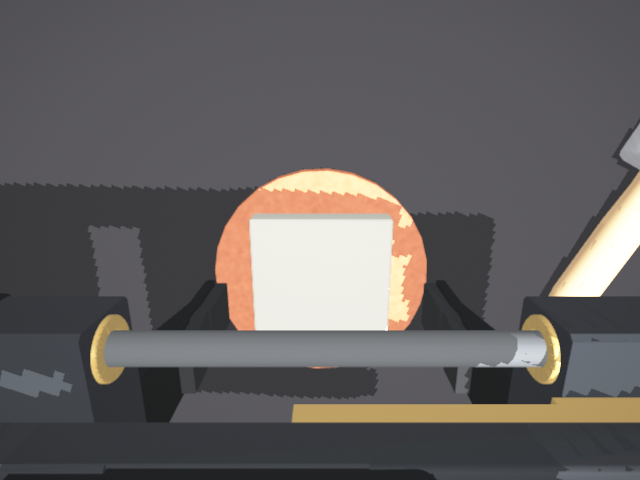

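```bash
python3 -m inch '[[-0.0012,-0.0005,-0.01,0,0.001,0,1],[0,0,-0.008,0,0,0,1],[0,0,0,0,0,0,1],[0,0,0,0,0,0,1],[0,0,0,0,0,0,1]]';python3 want.py 465.5 242.2 13 22.3
```

```text
t: 36.9
position: [465.6, 242.2, 22.1]
orientation: [0.557, 0.831, 0.0, -0.0]
ft_force: [1.1, 0.2, 0.5]
gripper_width: 1.001
shift [-0.0001  0.     -0.0091] turn [-0.0003  0.0001 -0.0002] pos [465.6 242.2  22.1] f [1.1 0.2 0.5] j6 -0.06 w 1.001 t 36.9
```

```bash
python3 -m inch '[[0,0,-0.005,0,0,0,1],[0,0,-0.0035,0,0,0,1],[0,0,0,0,0,0,1],[0,0,0,0,0,0,1]]';python3 want.py 465.5 242.2 13 22.3; python3 -m inch '[[0,0,0,0,0,0,0.5],[0,0,0,0,0,0,0.5],[0,0,0,0,0,0,0.5],[0,0,0,0,0,0,0.5],[0,0,0,0,0,0,0.5],[0,0,0,0,0,0,0.5],[0,0,0,0,0,0,0.5],[0,0,0,0,0,0,0.5]]' 20;python3 want.py 465.5 242.2 13 22.3
```

```text
t: 37.3
position: [465.9, 242.3, 13.2]
orientation: [0.557, 0.831, 0.001, 0.0]
ft_force: [0.6, 0.4, 0.5]
gripper_width: 0.999
shift [-0.0004 -0.0001 -0.0002] turn [-0.0004  0.0003 -0.0002] pos [465.9 242.3  13.2] f [0.6 0.4 0.5] j6 -0.06 w 0.999 t 37.3
t: 38.1
position: [466.1, 242.4, 13.5]
orientation: [0.557, 0.831, 0.001, 0.0]
ft_force: [-0.6, 0.5, 0.6]
gripper_width: 0.779
shift [-0.0006 -0.0002 -0.0005] turn [-0.0004  0.0004 -0.0002] pos [466.1 242.4  13.5] f [-0.6  0.5  0.6] j6 -0.06 w 0.779 t 38.1
```

```bash
python3 -m inch '[[0,0,0.003,0,0,0,0.5],[0,0,0.006,0,0,0,0.5],[0,0,0.015,0,0,0,0.5],[0,0,0.03,0,0,0,0.5],[0,0,0.03,0,0,0,0.5],[0,0,0.03,0,0,0,0.5],[0,0,0,0,0,0,0.5],[0,0,0,0,0,0,0.5]]';python3 want.py 628 -129 130; python3 shot.py w21
```

```text
t: 38.9
position: [463.8, 241.6, 132.7]
orientation: [0.557, 0.831, -0.0, -0.001]
ft_force: [-0.5, -0.0, -0.3]
gripper_width: 0.779
shift [ 0.1642 -0.3706 -0.0027] turn [-0.0002 -0.0003  0.    ] pos [463.8 241.6 132.7] f [-0.5 -0.  -0.3] j6 -0.06 w 0.779 t 38.9
[463.80799465 241.58905012 132.7070885 ] [ 5.56792093e-01  8.30651681e-01 -8.47003156e-05 -5.85089161e-04] [-0.4650001  -0.02648688 -0.31213501]
```

View pics/w21.png

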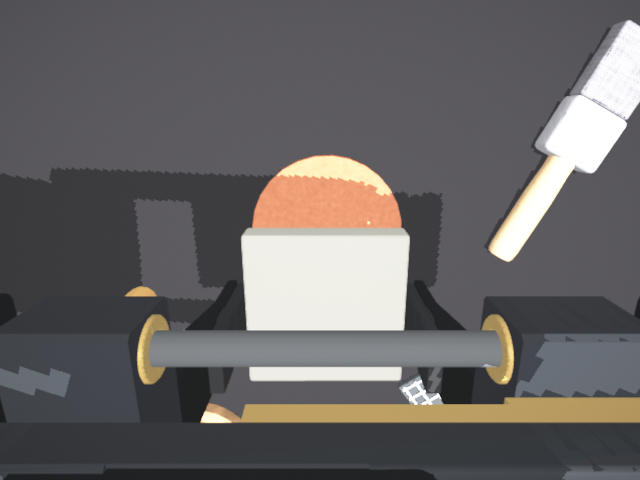

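```bash
python3 -m inch '[[0.007,-0.016,0,0,0,0,0.5],[0.016,-0.036,0,0,0,0,0.5],[0.017,-0.039,0,0,0,0,0.5],[0.017,-0.039,0,0,0,0,0.5],[0.017,-0.039,0,0,0,0,0.5],[0.017,-0.039,0,0,0,0,0.5],[0.017,-0.039,0,0,0,0,0.5],[0.017,-0.039,0,0,0,0,0.5],[0.014,-0.03,0,0,0,0,0.5],[0.007,-0.015,0,0,0,0,0.5],[0.003,-0.006,0,0,0,0,0.5],[0,0,0,0,0,0,0.5],[0,0,0,0,0,0,0.5],[0,0,0,0,0,0,0.5]]';python3 want.py 628 -129 100 ; python3 shot.py w22;  python3 feat.py w22 627 -129 90 27 36
```

```text
t: 40.35
position: [603.9, -104.2, 113.3]
orientation: [0.554, 0.832, -0.005, -0.014]
ft_force: [0.5, -0.6, -1.1]
gripper_width: 0.781
shift [ 0.0241 -0.0248 -0.0133] turn [-0.0022 -0.0096  0.0001] pos [ 603.9 -104.2  113.3] f [ 0.5 -0.6 -1.1] j6 -0.69 w 0.781 t 40.35
[ 603.90979965 -104.21080056  113.25889094] [ 0.55448792  0.83204886 -0.00547585 -0.01441714] [ 0.47099179 -0.64958606 -1.13992857]
n 4933 circ [ 627.3 -129.9] 75.4 rect ((627.8789672851562, -128.99317932128906), (113.68861389160156, 114.29316711425781), 65.03633880615234) zmed 31.114697729602483
tcp [ 603.9 -104.2  113.3] xy shift to circ [ 23.4 -25.7] tool axis [  -3.     0.7 -100. ] jawdir deg 22.652908855907302
```

View pics/w22.png

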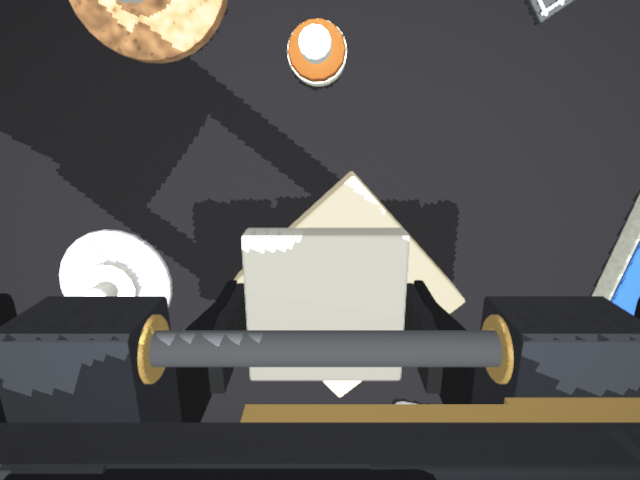

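```bash
python3 - <<'E'
from h import *
P=cloud("top",np.load("pics/top0.npy"));print(P[140,455],P[115,550],P[130,440],P[20,425],P[40,488])
E
python3 -m inch '[[0.012,-0.012,0,-0.0022,-0.0096,0,0.5],[0.01,-0.01,-0.01,0,0,0,0.5],[0,0,-0.015,0,0,0,0.5],[0,0,0,0,0,0,0.5],[0,0,0,0,0,0,0.5],[0,0,0,0,0,0,0.5]]';python3 want.py 627.9 -129 50
```

```text
[ 703.43604374 -213.49842749   47.80476687] [ 739.50054753 -368.7682254    54.13911488] [ 736.8457681  -199.02338819   10.95726996] [ 915.61057707 -174.61723035   59.87024791] [ 866.40709942 -272.91197903   72.64443475]
t: 41.0
position: [627.8, -124.4, 88.2]
orientation: [0.552, 0.834, 0.001, 0.003]
ft_force: [-0.6, -0.4, -1.0]
gripper_width: 0.781
shift [ 0.0001 -0.0046 -0.0382] turn [0.0005 0.0022 0.    ] pos [ 627.8 -124.4   88.2] f [-0.6 -0.4 -1. ] j6 -0.72 w 0.781 t 41.0
```

The balance is only about 72 mm high, so the gripper body (above 105 mm) clears it.

```bash
python3 -m inch '[[0,-0.0046,-0.01,0.0005,0.0022,0,0.5],[0,0,-0.012,0,0,0,0.5],[0,0,-0.01,0,0,0,0.5],[0,0,0,0,0,0,0.5],[0,0,0,0,0,0,0.5],[0,0,0,0,0,0,0.5]]';python3 want.py 627.9 -129 40; python3 shot.py w23
```

```text
t: 41.6
position: [627.3, -128.9, 53.2]
orientation: [0.552, 0.834, -0.0, -0.001]
ft_force: [0.3, -0.8, -1.1]
gripper_width: 0.778
shift [ 0.0006 -0.0001 -0.0132] turn [-0.0001 -0.0003  0.    ] pos [ 627.3 -128.9   53.2] f [ 0.3 -0.8 -1.1] j6 -0.73 w 0.778 t 41.6
[ 627.26013701 -128.94846919   53.22810748] [ 5.52279933e-01  8.33658522e-01 -1.26317213e-04 -5.72981917e-04] [ 0.29186813 -0.84173207 -1.13452202]
```

View pics/w23.png

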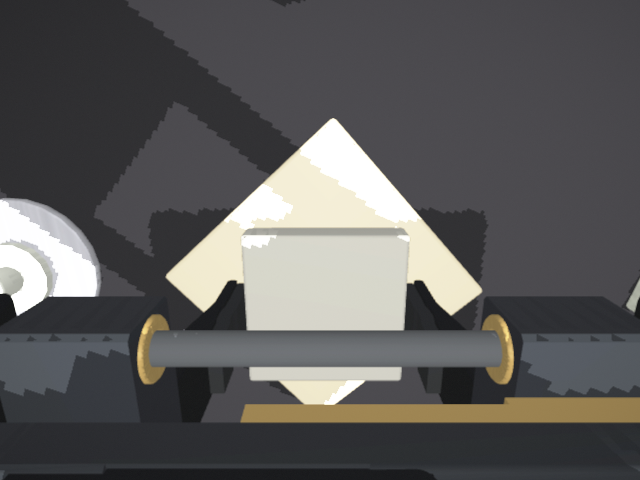

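The tile is centred over the brick, x≈325 against brick corners at (167,277) and (481,290). Lower to 35.5.

```bash
python3 -m inch '[[0.0006,0,-0.005,0,0,0,0.5],[0,0,-0.005,0,0,0,0.5],[0,0,0,0,0,0,0.5],[0,0,0,0,0,0,0.5]]';python3 want.py 627.9 -129 35.5;python3 -m inch '[[0,0,-0.003,0,0,0,0.5],[0,0,0,0,0,0,0.5],[0,0,0,0,0,0,0.5]]';python3 want.py 627.9 -129 35.5
```

```text
t: 42.05
position: [628.9, -129.1, 43.7]
orientation: [0.552, 0.834, 0.0, 0.001]
ft_force: [-0.1, -0.3, -1.8]
gripper_width: 0.777
shift [-0.001   0.0001 -0.0082] turn [0.0001 0.0004 0.    ] pos [ 628.9 -129.1   43.7] f [-0.1 -0.3 -1.8] j6 -0.73 w 0.777 t 42.05
t: 42.35
position: [629.0, -129.2, 40.6]
orientation: [0.552, 0.834, 0.0, 0.001]
ft_force: [0.5, 0.3, -1.2]
gripper_width: 0.777
shift [-0.0011  0.0002 -0.0051] turn [0.0001 0.0005 0.    ] pos [ 629.  -129.2   40.6] f [ 0.5  0.3 -1.2] j6 -0.73 w 0.777 t 42.35
```

```bash
python3 -m inch '[[-0.001,0.0002,-0.003,0,0.0005,0,0.5],[0,0,0,0,0,0,0.5],[0,0,0,0,0,0,0.5]]';python3 want.py 627.9 -129 35.5;python3 -m inch '[[0,0,-0.001,0,0,0,0.5],[0,0,0,0,0,0,0.5],[0,0,0,0,0,0,0.5]]';python3 want.py 627.9 -129 35.5;python3 -m inch '[[0,0,-0.001,0,0,0,0.5],[0,0,0,0,0,0,0.5],[0,0,0,0,0,0,0.5]]';python3 want.py 627.9 -129 35.5
```

```text
t: 42.65
position: [628.0, -129.0, 37.5]
orientation: [0.552, 0.834, -0.0, 0.0]
ft_force: [1.1, 0.1, -0.2]
gripper_width: 0.781
shift [-0.0001 -0.     -0.002 ] turn [ 0.0002 -0.     -0.    ] pos [ 628.  -129.    37.5] f [ 1.1  0.1 -0.2] j6 -0.73 w 0.781 t 42.65
t: 42.95
position: [628.0, -129.0, 36.5]
orientation: [0.552, 0.834, -0.0, 0.0]
ft_force: [0.4, 0.2, -1.1]
gripper_width: 0.775
shift [-0.0001 -0.     -0.001 ] turn [ 0.0002  0.     -0.    ] pos [ 628.  -129.    36.5] f [ 0.4  0.2 -1.1] j6 -0.73 w 0.775 t 42.95
t: 43.25
position: [628.3, -129.1, 35.7]
orientation: [0.552, 0.834, -0.0, 0.0]
ft_force: [-1.0, -0.5, -0.8]
gripper_width: 0.779
shift [-0.0004  0.0001 -0.0002] turn [0.0002 0.0002 0.    ] pos [ 628.3 -129.1   35.7] f [-1.  -0.5 -0.8] j6 -0.73 w 0.779 t 43.25
```

```bash
python3 -m inch '[[0,0,-0.0006,0,0,0,0.5],[0,0,0,0,0,0,0.5],[0,0,0,0,0,0,0.5]]';python3 want.py 627.9 -129 35.5;python3 -m inch '[[0,0,-0.0006,0,0,0,0.5],[0,0,0,0,0,0,0.5],[0,0,0,0,0,0,0.5]]';python3 want.py 627.9 -129 35.5
```

```text
t: 43.55
position: [628.4, -129.1, 35.6]
orientation: [0.552, 0.834, -0.0, 0.001]
ft_force: [0.2, 0.6, -0.5]
gripper_width: 0.776
shift [-0.0005  0.0001 -0.0001] turn [0.0003 0.0003 0.    ] pos [ 628.4 -129.1   35.6] f [ 0.2  0.6 -0.5] j6 -0.73 w 0.776 t 43.55
t: 43.85
position: [628.6, -129.2, 35.5]
orientation: [0.552, 0.834, -0.0, 0.001]
ft_force: [-0.3, -1.2, -0.6]
gripper_width: 0.783
shift [-0.0007  0.0002  0.    ] turn [0.0003 0.0003 0.    ] pos [ 628.6 -129.2   35.5] f [-0.3 -1.2 -0.6] j6 -0.73 w 0.783 t 43.85
```

Contact at 35.5. Release and rise.

```bash
python3 -m inch '[[0,0,0,0,0,0,0.8],[0,0,0,0,0,0,0.84],[0,0,0,0,0,0,0.9],[0,0,0,0,0,0,1],[0,0,0,0,0,0,1],[0,0,0,0,0,0,1],[0,0,0,0,0,0,1],[0,0,0,0,0,0,1]]';python3 want.py 628 -129 35.5;python3 -m inch '[[0,0,0.005,0,0,0,1],[0,0,0.015,0,0,0,1],[0,0,0.03,0,0,0,1],[0,0,0.04,0,0,0,1],[0,0,0.03,0,0,0,1],[0,0,0,0,0,0,1],[0,0,0,0,0,0,1],[0,0,0,0,0,0,1]]'; python3 shot.py w24;python3 feat.py w24 628 -129 90 27 36;python3 feat.py w24 628 -129 55 41 50
```

```text
t: 44.65
position: [628.8, -129.2, 35.3]
orientation: [0.552, 0.834, 0.0, 0.001]
ft_force: [0.4, 0.4, -0.0]
gripper_width: 1.001
shift [-0.0008  0.0002  0.0002] turn [0.0003 0.0005 0.    ] pos [ 628.8 -129.2   35.3] f [ 0.4  0.4 -0. ] j6 -0.73 w 1.001 t 44.65
t: 45.45
position: [628.2, -129.0, 165.5]
orientation: [0.552, 0.834, 0.0, 0.002]
ft_force: [-0.1, -0.5, 0.3]
gripper_width: 1.0
[ 628.17495582 -129.02089427  165.51664907] [5.52202745e-01 8.33706655e-01 3.63835888e-04 2.28270731e-03] [-0.06169389 -0.51493065  0.28506427]
n 12615 circ [ 626.8 -128.9] 74.2 rect ((627.947998046875, -129.42333984375), (114.27059936523438, 114.17652130126953), 65.19011688232422) zmed 31.153984574508456
tcp [ 628.2 -129.   165.5] xy shift to circ [-1.4  0.1] tool axis [   0.4   -0.2 -100. ] jawdir deg 22.963578117371785
n 8219 circ [ 628.5 -127.8] 43.5 rect ((629.2587280273438, -128.8408203125), (68.17161560058594, 68.47904968261719), 23.024072647094727) zmed 45.1522567789645
tcp [ 628.2 -129.   165.5] xy shift to circ [0.4 1.2] tool axis [   0.4   -0.2 -100. ] jawdir deg 22.963578117371785
```

View pics/w24.png

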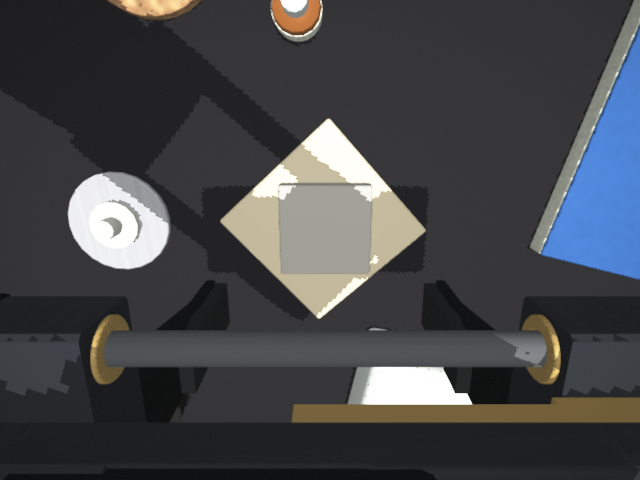

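The tile sits on the brick at (325,228), within about 1.5 mm of centre. Next is a last overall check with the top camera.

```bash
python3 -m inch '[[0,0,0.03,0,0,0,1],[-0.02,0,0.03,0,0,0,1],[-0.02,0,0.03,0,0,0,1],[0,0,0,0,0,0,1],[0,0,0,0,0,0,1],[0,0,0,0,0,0,1]]'; python3 - <<'E'
from h import *
for n in("top","side"):
    im,d=env.get_image(n);cv2.imwrite(f"pics/{n}9.png",im)
    if n=="top":
        P0=cloud("top",np.load("pics/top0.npy"));P=cloud("top",d);print("bottle",P0[235,325],P[235,325])
E
```

```text
t: 46.1
position: [581.6, -127.1, 246.3]
orientation: [0.552, 0.834, -0.002, -0.007]
ft_force: [0.1, -0.1, -0.1]
gripper_width: 1.0
bottle [548.77974766   3.3510057   51.57685135] [548.21375144   3.32680742  54.51138958]
```

View pics/top9.png

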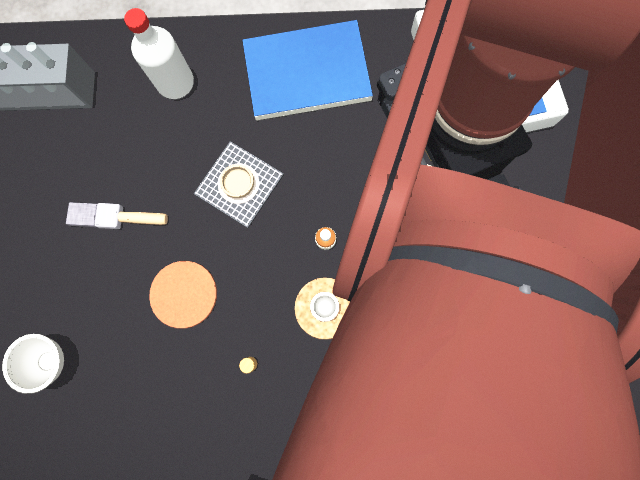

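View pics/side9.png

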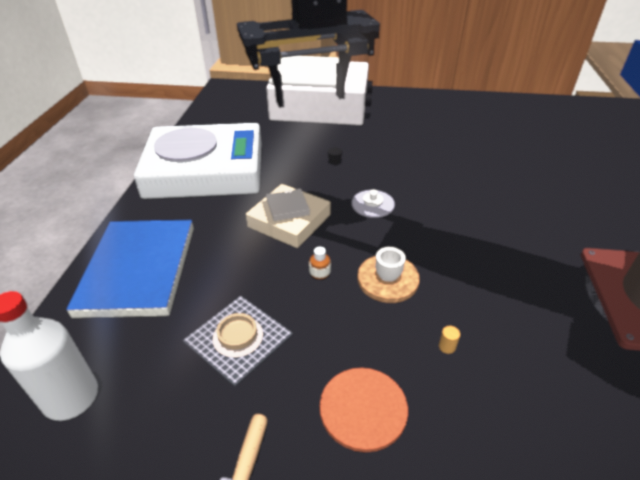

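In the side view, the tile is on the brick (288,208), the lid on the plate (373,202), the crucible on the cork (390,268) and the dish on the white disc (237,332). The bottle is unmoved at (320,263), and the slab is bare.

```bash
python3 -c "
from cell import env
print(env.sense()['dq'].round(3)); print(env.sign_off())"
```

```text
[ 0.001  0.001 -0.004 -0.     0.004 -0.001]
the job is handed in; nothing more can be done
None
```

I took the stack apart from the top down and set each piece on its own rest. I lowered each one in small steps until it stopped at its expected height. The job was handed in at about 46 s, with the gripper open and well clear of everything.

| Piece | Rest | Distance from centre (wrist camera) |
|---|---|---|
| Lid | Steel plate | about 0.7 mm |
| Crucible | Cork ring | about 0.4 mm |
| Dish | White centre of the gauze | about 0.5 mm, or 1.8 mm against the gauze corners |
| Tile | Firebrick | about 1.5 mm |

- **Final pictures:** the side view shows all four pieces upright on their rests, the slab bare and the amber bottle standing where it was. In the top view the arm hid the lid and the tile, so only the side view and the earlier wrist view cover those two.
- **Readings that disagreed:**
  - The top and wrist cameras differed by 1 to 3 mm. I went with the wrist camera.
  - The gauze corner check used corner pixels I picked by eye, so the 1.8 mm is the rougher of the two dish figures.
  - When gripping the dish, the gripper read about 56 mm instead of 58 mm. I don't know why, but the dish didn't slip.
  - The contact force was mostly lost in sensor noise, so I judged contact by the height where the arm stopped.

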